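# Load the incubator: bottles into the hanging basket, basket into the chest

### The job

Lift the lid of the incubator chest fully open until it rests on its stop by itself, and stand every sample bottle upright in its own compartment of the steel basket while the basket still hangs on the loading stand (these two in either order). Then carry the basket by its bar over to the chest, without setting it down on the bench and keeping it level, and hang it by the bar on the two hooks inside the chest, bottles upright in it and lid left open. Leave the dish stack and the tip box where they are.

Things in the scene. Friction and masses are not known exactly. Their poses are not given: they have to be found in the camera images.
- chest_lid (a joint): hinge of the chest's lid: 0 closed, grows as it opens, 2.05 rad = on its stop, leaning well back beyond upright (its range ends there). About 0.3 kg; falls shut if let go before it is upright, falls on to its stop if let go beyond it
- chest_lid_handle (a point): middle of the lid's handle: a round bar 11 mm across, 100 mm long along the chest's y, 35 mm above the lid's top face on two small posts at its ends (85 mm apart); 160 mm in front of the hinge axis and 45 mm above it while closed. The lid is a 190 by 230 mm plate, 10 mm thick. The axes turn with the lid
- chest_lid_hinge (a point): point on the lid's hinge axis, at the middle of the chest's far upper rim; axes as the chest's while the lid is closed. The hinge axis runs along the chest's y
- chest: white open incubator chest, outer 190 (x) by 230 (y) by 140 (z) mm, walls 10 mm, inner floor about 10 mm up, fixed, at one side of the bench (left or right, varies). Origin: centre of its underside; -x is its front, which faces the robot, the lid's hinge is on its +x rim
- chest_hook (a point): the place, midway between the chest's two hooks, where the middle of the basket's bar lies once hung: 10 mm in front of the chest's centre, 116 mm above the bench; same axes as the chest. The hooks are upturned U shapes 14 mm wide at y = +-75 to +-89 mm on the inner side walls, about 16 mm wide inside at the saddle and flaring to about 35 mm at their tops 17 mm above the saddle; the saddle is 6 mm below this point. The bar lies along y
- stand: steel loading stand, fixed, on the other side of the bench from the chest: base plate 100 by 200 by 8 mm with two posts that carry the same U hooks, at y = +-75 to +-89 mm, saddle 122 mm up, hook tops 139 mm up. Origin: centre of its underside
- stand_hook (a point): the place midway between the stand's hooks where the middle of the bar lies at the start, 128 mm above the bench; axes as the stand's
- basket: loose steel basket, 0.4 kg, a tray 130 (x) by 118 (y) mm outside, 124 by 112 mm inside, floor 4 mm thick, walls 28 mm high; two uprights, 16 mm wide along x, at the middles of its y sides (y = +-59) carry the bar. At the start it hangs on the stand. Origin: centre of its underside; z up. Inside, two crossed dividers (3 mm thick, as high as the walls, at x = 0 and y = 0) make four compartments of about 60 by 54 mm, one bottle each, centred at x = +-32, y = +-29 mm
- basket_bar (a point): middle of the basket's carrying bar, 98 mm above the basket's origin: a square bar 12 by 12 mm, 192 mm long along the basket's y; to be gripped here from above, across x
- bottle0: loose white sample bottle standing on the bench, may be absent: round body 44 mm across and 44 mm high, above it a grey round cap 24 mm across and 34 mm high (total height 78 mm), 60 to 130 g. Origin: centre of its underside; z up along the bottle
- bottle1: loose white sample bottle standing on the bench, may be absent: round body 44 mm across and 44 mm high, above it a grey round cap 24 mm across and 34 mm high (total height 78 mm), 60 to 130 g. Origin: centre of its underside; z up along the bottle
- bottle2: loose white sample bottle standing on the bench, may be absent: round body 44 mm across and 44 mm high, above it a grey round cap 24 mm across and 34 mm high (total height 78 mm), 60 to 130 g. Origin: centre of its underside; z up along the bottle
- bottle3: loose white sample bottle standing on the bench, may be absent: round body 44 mm across and 44 mm high, above it a grey round cap 24 mm across and 34 mm high (total height 78 mm), 60 to 130 g. Origin: centre of its underside; z up along the bottle
- dishes: bystander among the bottles: stack of small culture dishes, 60 mm across, 36 mm high, loose. Origin: centre of its underside
- tipbox: bystander among the bottles: grey box 56 by 44 mm, 35 mm high, loose. Origin: centre of its underside

How it is judged:
By the outcome, as a careful person would: the job done as asked, in the order asked, and still so for the second after the job is handed in, with the robot touching nothing.
Of bottle0, bottle1, bottle2, bottle3 only 2 to 4 are there at a start; the rules pass over those that are not, and their reading is None.
At some moment in a run one of bottle0, bottle1, bottle2, bottle3 may be knocked a few centimetres aside while the robot is not near it.
It also fails if it takes over 210 s, if anything falls off the work surface, if the arm or the gripper's body presses on something with over 40 N, if the wrist force passes 120 N, or if a joint passes its speed limit or range.

### The arm

A 6-joint arm with a two-finger parallel gripper is mounted at the origin on the work surface. World frame = base frame: x ahead of the robot, y to its left, z up, the work surface at z = 0. Lengths are in mm, angles in rad, forces in N, time in s.
With the tool pointing down it reaches from about 350 to 875 mm from the base axis. Payload 4.2 kg.
Tool frame: the origin (TCP) lies midway between the tips of the shut fingers; the grasp point (between the pads) lies arm.tcp_to_grasp behind it (arm.tcp_to_grasp is the distance from the TCP to the grasp point, in mm); z points along the fingers, y is the direction in which the jaws open and shut (so a half turn about z gives the same grasp; the last joint's range is limited). The gripper opens to 85 mm and grips with 20 to 120 N. Pads are 22 mm wide; open, the fingers measure 114 mm over their backs; the gripper's body (76 mm by 85 mm) begins 54 mm behind the grasp point. The pads swing forward as they close: fully open they stand 13 mm farther back than shut.
Start: joints at [-0.957, 0.385, 0.008, 0, -1.194, -0.259], TCP at [217.141, -586.045, 231.312] pointing down, gripper open.
Joint ranges: [-3.14, 3.14], [-1.21, 2.06], [-1.07, 1.41], [-3.16, 2.05], [-2.99, -0.16], [-3.1, 3.1]. Speed limits (rad/s): [2.79, 2.79, 3.14, 3.14, 3.14, 3.14].

### API

Orientations are given as [roll, pitch, yaw] about the fixed x, y, z axes, in that order (R = Rz(yaw) Ry(pitch) Rx(roll)).
In Python, from bench import arm gives the robot as it stands. The module is installed in compiled form; this text tells all that it offers.
- The arm moves only by the tool jog_arm, never from a script. Its argument "motion" is a list of rows, each an object with "delta_pos": the shift along the tool's x, y, z in mm, a list of three; "turn": the turn, a rotation vector about the tool's x, y, z in rad, a list of three. A call has 1 to 8 rows; each row shifts and turns the commanded pose from where the row before left it, along the tool's axes as they then stand; what a row does not reach is not made up. A row lasts 1/8 s, in which the tool goes at most 62.5 mm and 10.7 degrees, less where a joint would pass 70% of its speed; a pose out of reach is approached as far as the arm can. A call with a gripper value outside its range is refused whole. "fingers" is the closure, from -1 (fully open) to 1 (shut), set as the call begins (left out, the last holds). The fingers move at their own pace and stop on an object; "squeeze" is the grip in N (left out, the last holds). Time passes only in rows, so rows that do not move let the fingers close. It gives the time, the measured TCP pose, the force and the opening at its end, in the units of the state.
- arm.get_state(): the state, without advancing time (a new reading comes with each control period).
- arm.grab_frame(name): name is "scene" or "top"; returns (picture, depth): 420x560x3 uint8, red, green, blue; 420x560 float32, mm along the optical axis (not along the pixel's ray), 0 where there is no reading.
- arm.camera_info(name): a dict with "fx", "fy", "cx", "cy" (pixels), "distortion" ([k1, k2, p1, p2, k3] as OpenCV has them; the pictures are not rectified), "rvec" (rotation vector, rad) and "tvec" (3), from world to camera coordinates, as OpenCV has them. Camera axes: x right, y down, z forward; pixel columns grow to the right and rows downward; lengths in mm; the calibration is good to about 2 mm. A picture is of the moment at which its call begins. camera_info takes no time and is no camera call.
- arm.hand_in(): hands the job in, once; it reports no verdict.
The state is a dict: "time_s": time; "joints": joint angles; "dq": joint speeds; "joint_efforts": joint torques, N m; "ee_pos": TCP position; "tcp_rot": TCP orientation; "contact_force": force on the tool from outside, world axes, zero at the start; "wrist_torque": the same for the moment, N m; "finger_gap": opening from 0.0 (shut) to 1.0 (fully open).
Only numpy, scipy, OpenCV 4.12 (cv2) and the standard library are available. Lean on these libraries where they do the work, as an engineer would, in place of code of your own. Each camera call takes 0.05 s, during which the arm holds its last target.

## Working session

There is one attempt and no reset: what is moved stays moved. The work goes in short steps, Python scripts to look and compute and a tool call to move; the robot and the scene stay as the last step left them, time stands still between calls to the robot, and variables do not carry over. Pictures are saved under pics/ and viewed, and the job is handed in when it is done.

Besides the shell and the picture viewer there is one more tool, called as a command line: name --argument value ..., lists and objects as JSON in quotes. jog_arm: Moves the arm, as the interface text tells. Its arguments: {"type":"object","properties":{"motion":{"type":"array","items":{"type":"object","properties":{"delta_pos":{"type":"array","items":{"type":"number"}},"turn":{"type":"array","items":{"type":"number"}}}}},"fingers":{"type":"number"},"squeeze":{"type":"number"}},"required":["motion"]}

```bash
ls; mkdir -p pics
python3 - <<'E'
from bench import arm
import cv2,numpy as np
print(arm.get_state(), arm.tcp_to_grasp)
for n in("scene","top"):
    i,d=arm.grab_frame(n); cv2.imwrite(f"pics/{n}0.png",i[:,:,::-1]); np.savez(f"{n}0.npz",i=i,d=d); print(n,arm.camera_info(n),d.min(),d.max())
E
```

```text
pics
{'time_s': 0.0, 'joints': array([-9.57399878e-01,  3.85578287e-01,  6.63767086e-03, -5.05111745e-04,
       -1.19400503e+00, -2.58589550e-01]), 'dq': array([ 0.00019526, -0.0002454 , -0.00116534, -0.00156252,  0.00041492,
       -0.00197593]), 'joint_efforts': array([-1.14730945e-03, -3.92285228e+01,  1.88399237e+01,  4.18601006e+00,
       -4.58726499e-03, -1.42961065e-05]), 'ee_pos': array([ 216.9435004 , -585.52154454,  230.2121974 ]), 'tcp_rot': array([ 3.13939475e+00, -9.59546066e-05, -2.78697200e+00]), 'contact_force': array([ 0.54067136, -0.36749922,  0.12331431]), 'wrist_torque': array([-0.01412414, -0.00422836,  0.03040795]), 'finger_gap': 1.0007909464365243} 18.700000000000003
scene {'fx': 450.66419158211687, 'fy': 450.66419158211687, 'cx': 279.8351548659585, 'cy': 205.71084572730797, 'distortion': array([-0.00063548,  0.        ,  0.        ,  0.        ,  0.        ]), 'rvec': array([ 2.40609831,  0.96723389, -0.29515611]), 'tvec': array([-386.99765189, -217.32365843, 1298.93885614])} 0.0 2918.8591
top {'fx': 476.8703485127667, 'fy': 476.8703485127667, 'cx': 282.07273874918207, 'cy': 216.82715754573792, 'distortion': array([0.01717567, 0.        , 0.        , 0.        , 0.        ]), 'rvec': array([ 2.06664475, -2.15361552,  0.2196792 ]), 'tvec': array([  19.24778687,  540.8799886 , 1001.81873944])} 0.0 2070.238
```

View pics/scene0.png

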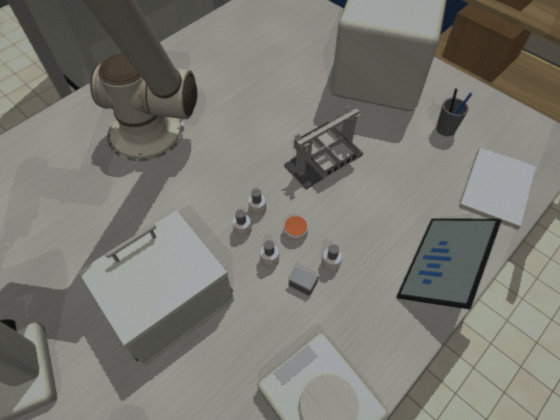

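View pics/top0.png

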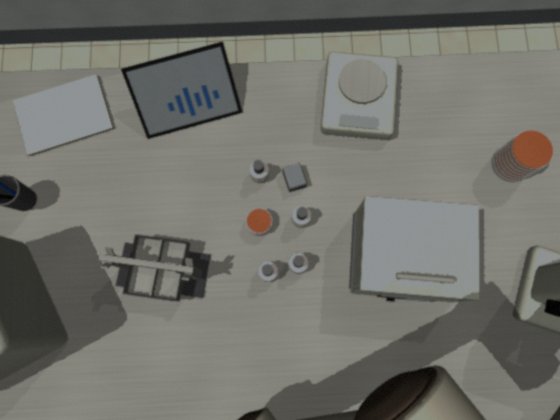

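Four bottles stand mid-bench (top px about (268,271), (298,262), (302,215), (259,170)). The chest is on the right at about (420,248), with its handle at (426,278). The stand and basket are on the left at about (155,265). Next I'll measure positions with depth.

```bash
cat > h.py <<'E'
import cv2,numpy as np
from bench import arm
def RT(c):
    return cv2.Rodrigues(np.array(c['rvec']))[0],np.array(c['tvec'])
def K(c): return np.array([[c['fx'],0,c['cx']],[0,c['fy'],c['cy']],[0,0,1.]])
def cloud(name,d):
    c=arm.camera_info(name);R,t=RT(c);h,w=d.shape
    u,v=np.meshgrid(np.arange(w),np.arange(h))
    p=cv2.undistortPoints(np.stack([u,v],-1).reshape(-1,1,2).astype(float),K(c),np.array(c['distortion'])).reshape(h,w,2)
    P=np.dstack([p[...,0]*d,p[...,1]*d,d])
    W=(P-t)@R
    W[d<=0]=np.nan
    return W
def ray(name,px,z):
    c=arm.camera_info(name);R,t=RT(c)
    p=cv2.undistortPoints(np.array(px,float).reshape(-1,1,2),K(c),np.array(c['distortion'])).reshape(-1,2)
    dirs=np.c_[p,np.ones(len(p))]@R; o=-R.T@t
    return o+dirs*((z-o[2])/dirs[:,2])[:,None]
def proj(name,P):
    c=arm.camera_info(name)
    return cv2.projectPoints(np.array(P,float).reshape(-1,1,3),np.array(c['rvec']),np.array(c['tvec']),K(c),np.array(c['distortion']))[0].reshape(-1,2)
def snap(name,tag):
    i,d=arm.grab_frame(name);cv2.imwrite(f"pics/{tag}.png",i[:,:,::-1]);np.savez(f"{tag}.npz",i=i,d=d);return i,d
E
python3 - <<'E'
from h import *
for n in("top","scene"):
    f=np.load(n+"0.npz");W=cloud(n,f['d']);i=f['i']
    print(n,-RT(arm.camera_info(n))[0].T@arm.camera_info(n)['tvec'])
    inb=(W[...,0]>250)&(W[...,0]<800)&(abs(W[...,1])<500)
    print('table z',np.nanmedian(W[...,2][inb&(abs(W[...,2])<15)]))
    for lo,hi in((70,88),(30,44),(120,160),(140,154),(165,190)):
        m=(inb&(W[...,2]>lo)&(W[...,2]<hi)).astype(np.uint8)
        k,l,s,c=cv2.connectedComponentsWithStats(m)
        print(lo,hi)
        for j in range(1,k):
            if s[j,4]>15:
                p=W[l==j];print('  ',s[j],'mean',p.mean(0).round(1),'min',p.min(0).round(0),'max',p.max(0).round(0))
    v=cv2.normalize(np.nan_to_num(np.clip(W[...,2],-10,250)),None,0,255,cv2.NORM_MINMAX).astype(np.uint8)
    cv2.imwrite(f"pics/{n}_h.png",v)
f=np.load("top0.npz")['i']
cv2.imwrite("pics/top_crop.png",cv2.resize(f[140:320,80:500][:,:,::-1],None,fx=1.9,fy=1.9,interpolation=cv2.INTER_CUBIC))
f=np.load("scene0.npz")['i']
cv2.imwrite("pics/scene_crop.png",cv2.resize(f[80:380,70:390][:,:,::-1],None,fx=2,fy=2,interpolation=cv2.INTER_CUBIC))
E
```

```text
top [ 3.21639419e+02 -1.49211454e-01  1.09229597e+03]
table z 0.6003505755557583
70 88
   [253 159  11  12  91] mean [657.8  44.7  78.4] min [646.  34.  72.] max [672.  57.  84.]
   [297 206  11  12  98] mean [546.4 -46.8  78.4] min [535. -58.  70.] max [558. -36.  84.]
   [357 210   3  54  65] mean [ 487.5 -164.3   79.4] min [ 429. -172.   70.] max [ 545. -157.   88.]
   [294 255  11  11  97] mean [440.8 -34.7  78.4] min [430. -46.  72.] max [452. -24.  82.]
   [262 264  11  11 100] mean [424.9  32.9  78.4] min [414.  23.  73.] max [435.  44.  83.]
   [355 265   3  27  36] mean [ 396.2 -153.2   79.4] min [ 371. -157.   70.] max [ 426. -150.   88.]
   [193 267   5  10  21] mean [423.7 185.   79.7] min [416. 183.  71.] max [436. 189.  87.]
   [375 293  68   9 164] mean [ 354.8 -262.8   76.8] min [ 344. -327.   70.] max [ 366. -193.   88.]
   [ 43 312  13  40 149] mean [314.7 485.9  79.1] min [276. 476.  70.] max [355. 500.  88.]
30 44
   [139 117  21   6  63] mean [796.1 306.8  33.6] min [790. 279.  30.] max [800. 326.  40.]
   [321 124  73  13 214] mean [ 742.3 -182.7   38. ] min [ 7
[... 5151 characters left out ...]
  [334  50  27  21 304] mean [325.3 484.6 139.9] min [283. 471. 120.] max [361. 500. 160.]
   [294 105  66  44 559] mean [441.5 269.7 131.4] min [405. 176. 120.] max [477. 373. 141.]
   [   78   210   150   139 10581] mean [ 464.6 -282.9  149.1] min [ 344. -401.  120.] max [ 560. -151.  159.]
140 154
   [334  53  26  12 111] mean [325.4 484.3 147.3] min [283. 472. 140.] max [361. 500. 154.]
   [  78  210  149  136 9964] mean [ 460.2 -282.4  150.1] min [ 344. -401.  140.] max [ 559. -151.  154.]
165 190
   [335  43  28  14 192] mean [325.  484.7 177.1] min [282. 470. 165.] max [361. 500. 190.]
   [106 224  50  35 233] mean [ 389.6 -267.2  185.1] min [ 379. -322.  165.] max [ 399. -213.  190.]
```

View pics/top_crop.png

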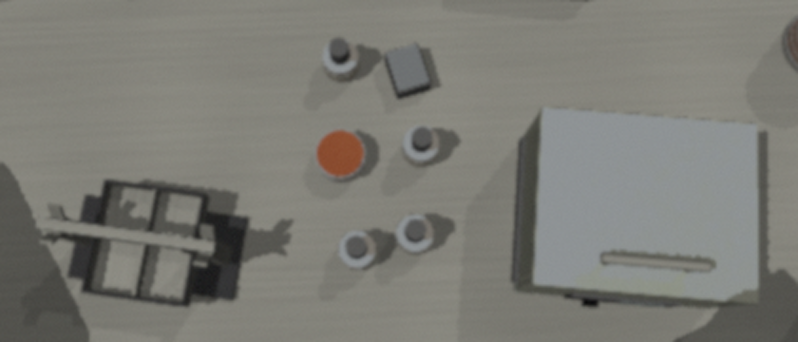

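View pics/scene_crop.png

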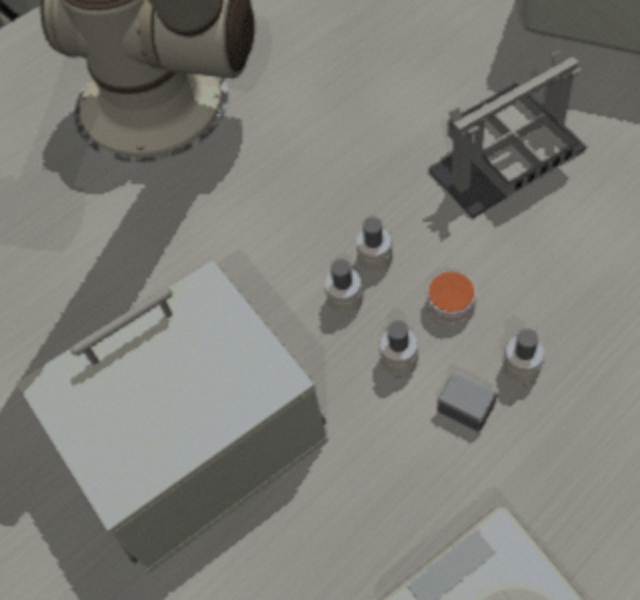

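```bash
python3 - <<'E'
from h import *
def rect(P):
    r=cv2.minAreaRect(P[:,:2].astype(np.float32));return np.round(r[0],1),np.round(r[1],1),round(r[2],2)
for n in("top","scene"):
    f=np.load(n+"0.npz");W=cloud(n,f['d']);Z=W[...,2]
    def sel(z0,z1,x0,x1,y0,y1): return W[(Z>z0)&(Z<z1)&(W[...,0]>x0)&(W[...,0]<x1)&(W[...,1]>y0)&(W[...,1]<y1)]
    P=sel(144,156,330,580,-420,-130);m=(Z>144)&(Z<156)&(W[...,0]>330)&(W[...,0]<580)&(W[...,1]>-420)&(W[...,1]<-130)
    m=cv2.erode(m.astype(np.uint8),np.ones((3,3)))>0
    print(n,'lid',rect(W[m]))
    P=sel(172,200,360,420,-340,-190);print('handle',len(P),P.mean(0),np.percentile(Z[(Z>172)&(Z<200)&(W[...,0]>360)&(W[...,0]<420)&(W[...,1]>-340)&(W[...,1]<-190)],[5,50,95]),cv2.fitLine(P[:,:2].astype(np.float32),cv2.DIST_HUBER,0,.01,.01).ravel(),P.min(0),P.max(0))
    P=sel(126,145,390,490,170,385);l=cv2.fitLine(P[:,:2].astype(np.float32),cv2.DIST_HUBER,0,.01,.01).ravel()
    s=(P[:,:2]-l[2:])@l[:2];c=l[2:]+l[:2]*(s.min()+s.max())/2;print('bar',l,np.degrees(np.arctan2(l[1],l[0])),s.min(),s.max(),c,np.median(P[:,2]))
    P=sel(26,46,350,530,190,360);print('basket',rect(P))
    # stand base
    P=sel(50,250,200,450,420,700);print('big',rect(P),P[:,2].max())
    P=sel(28,46,610,680,-66,-10);print('tip',rect(P))
E
python3 - <<'E'
import cv2,numpy as np
f=np.load("top0.npz")['i']
cv2.imwrite("pics/bk.png",cv2.resize(f[220:320,85:245][:,:,::-1],None,fx=5,fy=5,interpolation=cv2.INTER_CUBIC))
E
```

```text
top lid (array([ 449.8, -274.6]), array([226.4, 187.3]), 82.73)
handle 337 [ 386.22984391 -266.08237025  190.43218473] [187.04311772 190.48905618 193.75358689] [ 1.1974495e-01  9.9280471e-01  3.8614969e+02 -2.6600900e+02] [ 375.27625172 -320.00076013  183.90185741] [ 397.79573065 -212.40323522  195.33989277]
bar [1.802546e-01 9.836200e-01 4.416215e+02 2.747444e+02] 79.6154 -95.22302270092781 96.80489812254228 [441.76406063 275.52236691] 134.50426155116878
basket (array([441.3, 274.3]), array([169.6, 127.3]), 80.52)
big (array([328.5, 520.5]), array([105.4, 227.1]), 78.68) 249.98698345206424
tip (array([643.9, -36.4]), array([55.8, 43.9]), 15.45)
scene lid (array([ 452.5, -276.4]), array([224.5, 188.8]), 82.98)
handle 341 [ 388.65980908 -269.68295899  188.12754387] [180.58644957 188.90420803 192.42858026] [ 1.2501982e-01  9.9215424e-01  3.8907434e+02 -2.7019739e+02] [ 375.44844319 -322.22086801  172.1471209 ] [ 398.60054088 -213.25135934  193.84895151]
bar [1.7908718e-01 9.8383319e-01 4.4234622e+02 2.7076450e+02] 79.6834 -94.66345432877458 101.97482742208472 [443.00090851 274.36108162] 132.99783324666117
basket (array([448.4, 274.7]), array([169.4, 132.9]), 72.21)
big (array([341.7, 514.2]), array([ 94.7, 210.8]), 85.21) 249.9877221183072
tip (array([645.1, -37. ]), array([55.7, 43.9]), 14.03)
```

View pics/bk.png

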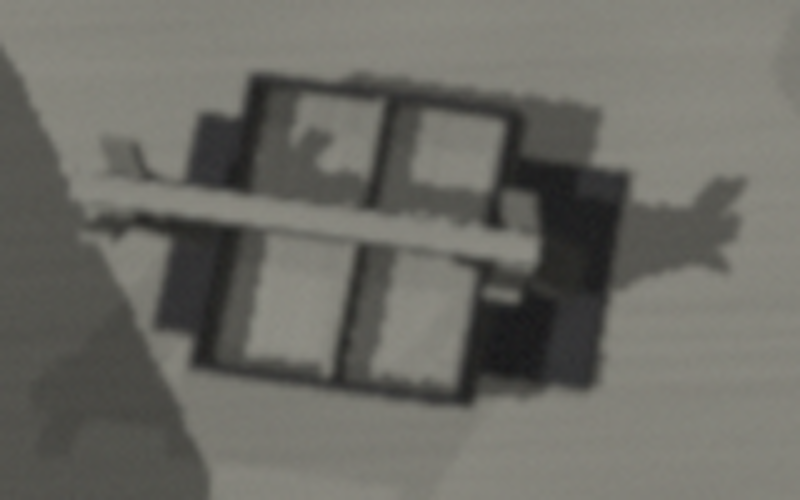

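Measured so far:
- **Chest:** about (451,-275.5), yaw -7°. The handle is at (386.5,-267.6,185).
- **Stand bar:** (442.4,275,128), yaw -10.4°.
- **Bottles:** (425.5,32), (441.5,-36), (547,-48), (658.5,44).

I'll open the lid first.

```bash
cat >> h.py <<'E'
from scipy.spatial.transform import Rotation as Ro
def cur():
    s=arm.get_state();return s,np.array(s['ee_pos']),Ro.from_euler('xyz',s['tcp_rot'])
def plan(target,rpy=None):
    """grasp/TCP target pos (TCP), rpy; prints delta in current tool frame, then turn; also delta in new frame if turned first"""
    s,p,R=cur();d=np.array(target)-p
    R2=R if rpy is None else Ro.from_euler('xyz',rpy)
    print('t',round(s['time_s'],2),'at',p.round(1),'rpy',np.round(s['tcp_rot'],3),'F',np.round(s['contact_force'],1),'gap',round(s['finger_gap'],3))
    print(' delta cur frame',R.inv().apply(d).round(1),' turn',(R.inv()*R2).as_rotvec().round(4),' delta if turned first',R2.inv().apply(d).round(1))
E
python3 - <<'E'
from h import *
plan([386.5,-267.6,320],[np.pi,0,-1.6925])
E
```

```text
t 0.1 at [ 216.9 -585.6  230.3] rpy [ 3.14  -0.    -2.787] F [-1.  -0.4  0.2] gap 0.999
 delta cur frame [-269.4  239.5  -89.2]  turn [ 1.8000e-03  1.0000e-03 -1.0945e+00]  delta if turned first [-336.2 -129.7  -89.7]
```

jog_arm --motion '[{"delta_pos": [0, 0, -45], "turn": [0, 0, 0]}, {"delta_pos": [0, 0, -45], "turn": [0, 0, 0]}, {"delta_pos": [0, 0, 0], "turn": [0, 0, -0.182]}, {"delta_pos": [0, 0, 0], "turn": [0, 0, -0.182]}, {"delta_pos": [0, 0, 0], "turn": [0, 0, -0.182]}, {"delta_pos": [0, 0, 0], "turn": [0, 0, -0.182]}, {"delta_pos": [0, 0, 0], "turn": [0, 0, -0.182]}, {"delta_pos": [0, 0, 0], "turn": [0, 0, -0.184]}]' --fingers -0.2 --squeeze 40

```text
time_s: 1.1
ee_pos: [217.1, -585.8, 320.6]
tcp_rot: [3.141, 0.001, -1.687]
contact_force: [0.9, 0.8, 0.1]
finger_gap: 0.597
```

jog_arm --motion '[{"delta_pos": [-50, -20, 0]}, {"delta_pos": [-50, -20, 0]}, {"delta_pos": [-50, -20, 0]}, {"delta_pos": [-50, -20, 0]}, {"delta_pos": [-50, -20, 0]}, {"delta_pos": [-50, -20, 0]}, {"delta_pos": [-36, -10, 0]}, {"delta_pos": [0, 0, 0]}]'

```text
invalid input at $.motion[0]: expected keys delta_pos, turn
```

Run:
```python
from h import *
plan([386.5,-267.6,166.3],[np.pi,0,-1.6925])
i,d=snap("scene","s1")
```

```text
t 1.1 at [ 217.1 -585.8  320.6] rpy [ 3.141e+00  1.000e-03 -1.687e+00] F [0.9 0.8 0.1] gap 0.597
 delta cur frame [-335.5 -131.5  154.6]  turn [0.0006 0.0012 0.0057]  delta if turned first [-336.4 -129.5  154.3]
```

View pics/s1.png

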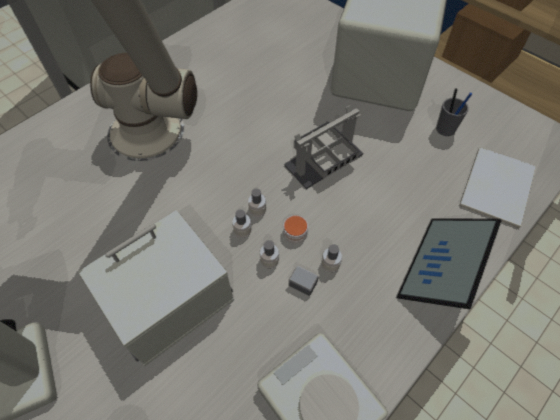

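The second move was refused because each row needs a turn value as well. The scene is unchanged: lid closed, handle at about (130,242). I'll send it again.

jog_arm --motion '[{"delta_pos": [-50, -20, 0], "turn": [0, 0, 0]}, {"delta_pos": [-50, -20, 0], "turn": [0, 0, 0]}, {"delta_pos": [-50, -20, 0], "turn": [0, 0, 0]}, {"delta_pos": [-50, -20, 0], "turn": [0, 0, 0]}, {"delta_pos": [-50, -20, 0], "turn": [0, 0, 0]}, {"delta_pos": [-50, -20, 0], "turn": [0, 0, 0]}, {"delta_pos": [-36, -10, 0], "turn": [0, 0, 0]}, {"delta_pos": [0, 0, 0], "turn": [0, 0, 0]}]'

```text
time_s: 2.15
ee_pos: [387.7, -266.5, 321.3]
tcp_rot: [-3.142, 0.0, -1.691]
contact_force: [0.5, -0.4, -0.1]
finger_gap: 0.601
```

Run:
```python
from h import *
plan([386.5,-267.6,166.3],[np.pi,0,-1.6925])
i,d=snap("scene","s2")
```

```text
t 2.15 at [ 387.7 -266.5  321.3] rpy [-3.142  0.    -1.691] F [ 0.5 -0.4 -0.1] gap 0.601
 delta cur frame [  1.3   1.  155. ]  turn [-0.0001  0.0004  0.0014]  delta if turned first [  1.3   1.  155. ]
```

View pics/s2.png

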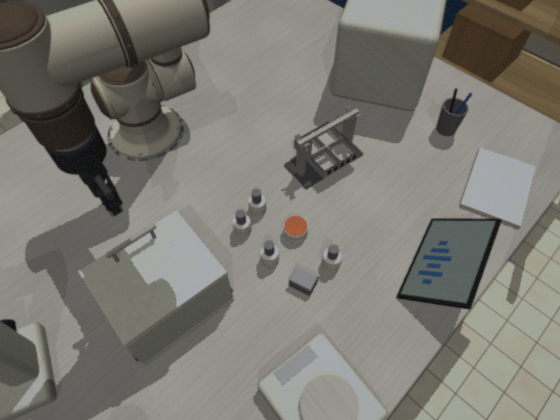

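The gripper is over the handle, with the fingertips at (115,205) well above it. I'll descend and close.

jog_arm --motion '[{"delta_pos": [1, 1, 50], "turn": [0, 0, 0]}, {"delta_pos": [0, 0, 45], "turn": [0, 0, 0]}, {"delta_pos": [0, 0, 25], "turn": [0, 0, 0]}, {"delta_pos": [0, 0, 20], "turn": [0, 0, 0]}, {"delta_pos": [0, 0, 15], "turn": [0, 0, 0]}, {"delta_pos": [0, 0, 0], "turn": [0, 0, 0]}]'

```text
time_s: 2.95
ee_pos: [384.7, -269.8, 165.1]
tcp_rot: [3.138, 0.001, -1.696]
contact_force: [0.5, 0.4, -0.6]
finger_gap: 0.598
```

jog_arm --motion '[{"delta_pos": [0, 0, 0], "turn": [0, 0, 0]}, {"delta_pos": [0, 0, 0], "turn": [0, 0, 0]}, {"delta_pos": [0, 0, 0], "turn": [0, 0, 0]}, {"delta_pos": [0, 0, 0], "turn": [0, 0, 0]}, {"delta_pos": [0, 0, 0], "turn": [0, 0, 0]}]' --fingers 1 --squeeze 35

```text
time_s: 3.58
ee_pos: [386.2, -269.5, 167.1]
tcp_rot: [-3.141, -0.001, -1.692]
contact_force: [-2.7, -0.3, 4.7]
finger_gap: 0.116
```

Run:
```python
from h import *
s,p,R=cur()
print(p,s['finger_gap'],s['contact_force'])
# arc: grasp point positions, chest yaw -7.0deg
g0=p+R.apply([0,0,-18.7]); print('grasp',g0)
yaw=np.radians(-7.0);ex=np.array([np.cos(yaw),np.sin(yaw),0])
r=np.hypot(160,45);a0=np.arctan2(45,160)
H=g0+ex*160-[0,0,45]; print('hinge',H)
prev=p;Rp=R
th=np.radians(np.r_[np.arange(6,97,6),100,104,108,112]);
for t in th:
    g=H+r*(-np.cos(a0+t)*ex+np.array([0,0,np.sin(a0+t)]))
    phi=0 if t<np.radians(54) else (t-np.radians(54))*0.5
    phi=min(phi,np.radians(28))
    R2=Ro.from_rotvec(phi*np.array([-np.sin(yaw),np.cos(yaw),0]))*R
    tcp=g+R2.apply([0,0,18.7])
    print(round(np.degrees(t)),tcp.round(0),Rp.inv().apply(tcp-prev).round(1),(Rp.inv()*R2).as_rotvec().round(3))
    prev=tcp;Rp=R2
```

```text
[ 386.17955778 -269.52624618  167.06959802] 0.11556861444860918 [-2.66079634 -0.30471953  4.72804461]
grasp [ 386.16533241 -269.51005798  185.7695856 ]
hinge [ 544.97271667 -289.00915292  140.7695856 ]
6 [ 392. -270.  184.] [  0.   -5.6 -16.5] [0. 0. 0.]
12 [ 399. -271.  199.] [  0.   -7.3 -15.8] [0. 0. 0.]
18 [ 408. -272.  214.] [  0.   -8.9 -15. ] [0. 0. 0.]
24 [ 418. -273.  228.] [  0.  -10.4 -13.9] [0. 0. 0.]
30 [ 430. -275.  241.] [  0.  -11.8 -12.8] [0. 0. 0.]
36 [ 443. -276.  253.] [  0.  -13.1 -11.5] [0. 0. 0.]
42 [ 457. -278.  263.] [  0.  -14.2 -10. ] [0. 0. 0.]
48 [ 472. -280.  271.] [  0.  -15.2  -8.5] [0. 0. 0.]
54 [ 488. -282.  278.] [  0.  -16.   -6.9] [0. 0. 0.]
60 [ 503. -284.  283.] [  0.  -15.6  -5.2] [-0.052 -0.    -0.   ]
66 [ 519. -286.  287.] [  0.  -15.9  -4.3] [-0.052 -0.    -0.   ]
72 [ 535. -288.  288.] [  0.  -16.1  -3.4] [-0.052 -0.    -0.   ]
78 [ 552. -290.  288.] [  0.  -16.2  -2.5] [-0.052 -0.    -0.   ]
84 [ 568. -292.  287.] [  0.  -16.3  -1.6] [-0.052 -0.    -0.   ]
90 [ 584. -294.  283.] [  0.  -16.4  -0.7] [-0.052 -0.    -0.   ]
96 [ 599. -296.  278.] [  0.  -16.4   0.2] [-0.052 -0.    -0.   ]
100 [ 609. -297.  273.] [  0.  -10.9   0.5] [-0.035 -0.    -0.   ]
104 [ 619. -298.  268.] [  0.  -10.9   1. ] [-0.035 -0.    -0.   ]
108 [ 628. -299.  262.] [  0.  -10.9   1.4] [-0.035 -0.    -0.   ]
112 [ 637. -300.  256.] [  0.  -11.1   1.8] [-0.017 -0.    -0.   ]
```

jog_arm --motion '[{"delta_pos": [0, -2.5, -8], "turn": [0, 0, 0]}, {"delta_pos": [0, -3, -8.5], "turn": [0, 0, 0]}, {"delta_pos": [0, -7.5, -16], "turn": [0, 0, 0]}, {"delta_pos": [0, -9, -15], "turn": [0, 0, 0]}, {"delta_pos": [0, -10.5, -14], "turn": [0, 0, 0]}, {"delta_pos": [0, -12, -13], "turn": [0, 0, 0]}, {"delta_pos": [0, -13, -11.5], "turn": [0, 0, 0]}, {"delta_pos": [0, 0, 0], "turn": [0, 0, 0]}]'

```text
time_s: 4.58
ee_pos: [441.0, -276.3, 254.2]
tcp_rot: [3.136, -0.001, -1.693]
contact_force: [-8.0, -0.7, 6.1]
finger_gap: 0.115
```

jog_arm --motion '[{"delta_pos": [0, -14, -10], "turn": [0, 0, 0]}, {"delta_pos": [0, -15, -8.5], "turn": [0, 0, 0]}, {"delta_pos": [0, -16, -7], "turn": [0, 0, 0]}, {"delta_pos": [0, -15.6, -5.2], "turn": [-0.052, 0, 0]}, {"delta_pos": [0, -16, -4.3], "turn": [-0.052, 0, 0]}, {"delta_pos": [0, -16, -3.4], "turn": [-0.052, 0, 0]}, {"delta_pos": [0, 0, 0], "turn": [0, 0, 0]}]'

```text
time_s: 5.45
ee_pos: [537.7, -288.3, 290.6]
tcp_rot: [2.989, -0.003, -1.692]
contact_force: [-0.9, -1.3, 5.5]
finger_gap: 0.114
```

Run:
```python
from h import *
plan([535,-288,288])
i,d=snap("scene","s3")
```

```text
t 5.45 at [ 537.7 -288.3  290.6] rpy [ 2.989 -0.003 -1.692] F [-0.9 -1.3  5.5] gap 0.114
 delta cur frame [-0.   2.3  3. ]  turn [0. 0. 0.]  delta if turned first [-0.   2.3  3. ]
```

View pics/s3.png

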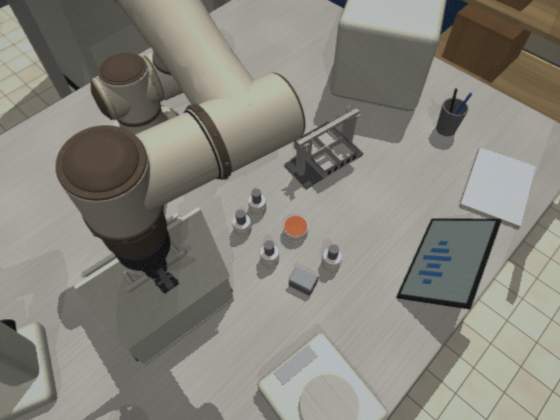

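The lid is following at about 72°, with the gripper on the bar at (160,272) and forces under 10 N. I'll continue past upright.

jog_arm --motion '[{"delta_pos": [0, -16, -1.5], "turn": [-0.052, 0, 0]}, {"delta_pos": [0, -16, -1], "turn": [-0.052, 0, 0]}, {"delta_pos": [0, -16, 0], "turn": [-0.052, 0, 0]}, {"delta_pos": [0, -16, 0.5], "turn": [-0.052, 0, 0]}, {"delta_pos": [0, -11, 1], "turn": [-0.035, 0, 0]}, {"delta_pos": [0, -11, 1], "turn": [-0.035, 0, 0]}, {"delta_pos": [0, 0, 0], "turn": [0, 0, 0]}]'

```text
time_s: 6.38
ee_pos: [620.2, -298.6, 268.2]
tcp_rot: [2.717, -0.004, -1.691]
contact_force: [5.3, -1.7, 9.2]
finger_gap: 0.11
```

Run:
```python
from h import *
plan([637,-300,256])
i,d=snap("scene","s4")
```

```text
t 6.38 at [ 620.2 -298.6  268.2] rpy [ 2.717 -0.004 -1.691] F [ 5.3 -1.7  9.2] gap 0.11
 delta cur frame [ -0.7 -20.3   4.2]  turn [0. 0. 0.]  delta if turned first [ -0.7 -20.3   4.2]
```

View pics/s4.png

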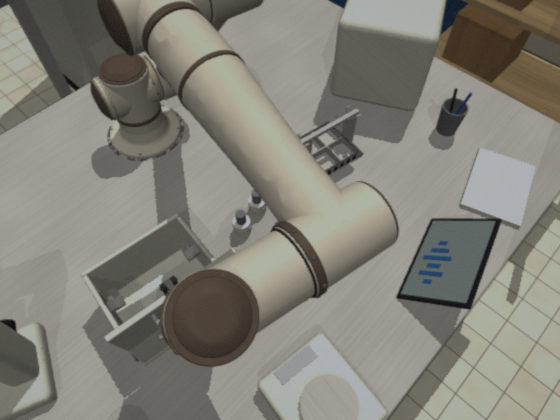

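The lid is past upright at about 104°, and the chest interior is visible at (160,280). I'll take it to about 113° and then ease the grip.

jog_arm --motion '[{"delta_pos": [0, -11, 1.5], "turn": [-0.035, 0, 0]}, {"delta_pos": [0, -11, 2], "turn": [-0.017, 0, 0]}, {"delta_pos": [0, -5, 1], "turn": [0, 0, 0]}, {"delta_pos": [0, 0, 0], "turn": [0, 0, 0]}]'

```text
time_s: 6.92
ee_pos: [641.7, -301.2, 252.4]
tcp_rot: [2.666, -0.004, -1.692]
contact_force: [5.7, -4.1, 8.2]
finger_gap: 0.107
```

jog_arm --motion '[{"delta_pos": [0, 0, 0], "turn": [0, 0, 0]}, {"delta_pos": [0, 0, 0], "turn": [0, 0, 0]}, {"delta_pos": [0, 0, 0], "turn": [0, 0, 0]}, {"delta_pos": [0, 0, 0], "turn": [0, 0, 0]}]' --fingers 0.5

```text
time_s: 7.42
ee_pos: [639.0, -299.8, 249.3]
tcp_rot: [2.655, 0.0, -1.692]
contact_force: [1.8, 1.0, 3.2]
finger_gap: 0.249
```

jog_arm --motion '[{"delta_pos": [0, 0, -10], "turn": [0, 0, 0]}, {"delta_pos": [0, 0, -20], "turn": [0, 0, 0]}, {"delta_pos": [0, 0, -40], "turn": [0, 0, 0]}, {"delta_pos": [0, 0, -40], "turn": [0, 0, 0]}, {"delta_pos": [0, 0, 0], "turn": [0, 0, 0]}]'

```text
time_s: 8.05
ee_pos: [690.1, -307.0, 336.9]
tcp_rot: [2.658, -0.0, -1.692]
contact_force: [0.2, 0.4, -0.9]
finger_gap: 0.251
```

Run:
```python
from h import *
plan([500,-150,400],[np.pi,0,-0.18])
i,d=snap("top","t5")
```

```text
t 8.05 at [ 690.1 -307.   336.9] rpy [ 2.658 -0.    -1.692] F [ 0.2  0.4 -0.9] gap 0.251
 delta cur frame [-132.8  213.3   40.7]  turn [ 0.387   0.3649 -1.4805]  delta if turned first [-215.1 -120.5  -63.1]
```

View pics/t5.png

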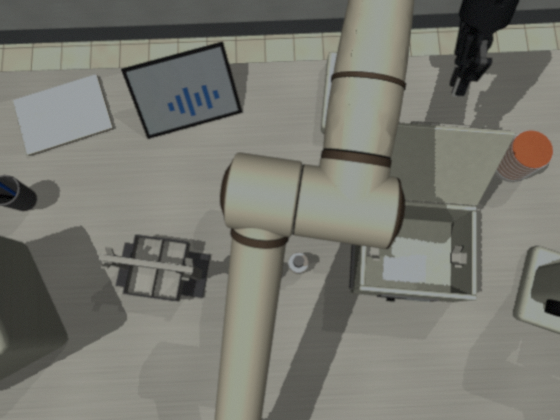

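The lid rests open on its stop (plate at (450,165), released at zero force). Next I'll back up over it, straighten the tool and turn to the bottle grasp yaw.

jog_arm --motion '[{"delta_pos": [0, 21, -40], "turn": [0, 0, 0]}, {"delta_pos": [0, 21, -40], "turn": [0, 0, 0]}, {"delta_pos": [0, 0, 0], "turn": [0.161, 0, 0]}, {"delta_pos": [0, 0, 0], "turn": [0.161, 0, 0]}, {"delta_pos": [0, 0, 0], "turn": [0.161, 0, 0]}, {"delta_pos": [0, 60, 0], "turn": [0, 0, 0]}, {"delta_pos": [0, 60, 0], "turn": [0, 0, 0]}, {"delta_pos": [0, 60, 0], "turn": [0, 0, 0]}]' --fingers -0.1

```text
time_s: 9.1
ee_pos: [478.1, -274.8, 414.4]
tcp_rot: [3.118, -0.007, -1.688]
contact_force: [1.1, 0.4, 0.6]
finger_gap: 0.553
```

jog_arm --motion '[{"delta_pos": [0, 0, 0], "turn": [0, 0, -0.18]}, {"delta_pos": [0, 0, 0], "turn": [0, 0, -0.18]}, {"delta_pos": [0, 0, 0], "turn": [0, 0, -0.18]}, {"delta_pos": [0, 0, 0], "turn": [0, 0, -0.18]}, {"delta_pos": [0, 0, 0], "turn": [0, 0, -0.18]}, {"delta_pos": [0, 0, 0], "turn": [0, 0, -0.18]}, {"delta_pos": [0, 0, 0], "turn": [0, 0, -0.18]}, {"delta_pos": [0, 0, 0], "turn": [0, 0, -0.18]}]'

```text
time_s: 10.1
ee_pos: [480.3, -275.0, 414.3]
tcp_rot: [3.132, 0.023, -0.243]
contact_force: [0.3, -0.2, -0.2]
finger_gap: 0.554
```

```bash
cat >> h.py <<'E'
def bottles(tag):
    for n in("top","scene"):
        i,d=snap(n,tag+n);W=cloud(n,d)
        m=((W[...,2]>68)&(W[...,2]<88)&(W[...,0]>300)&(W[...,0]<800)&(W[...,1]>-150)&(W[...,1]<170)).astype(np.uint8)
        k,l,s,c=cv2.connectedComponentsWithStats(m)
        for j in range(1,k):
            if 30<s[j,4]<160: print(n,s[j],W[l==j].mean(0).round(1))
E
python3 - <<'E'
from h import *
plan([425.5,32,200],[np.pi,0,-0.18])
bottles("b1")
E
```

```text
t 10.1 at [ 480.3 -275.   414.3] rpy [ 3.132  0.023 -0.243] F [ 0.3 -0.2 -0.2] gap 0.554
 delta cur frame [-121.9 -287.   214.4]  turn [ 0.0091  0.0237 -0.0624]  delta if turned first [-108.9 -292.3  214.3]
top [253 159  11  12  94] [657.2  44.7  78.1]
top [297 206  11  12 100] [546.3 -47.   78.2]
top [294 255  11  11  97] [440.8 -34.7  78.4]
top [262 264  12  11 100] [424.8  32.9  78.2]
scene [251 188  10  11  81] [427.1  30.7  76.5]
scene [235 209  10  11  85] [442.5 -36.5  76.6]
scene [263 240  11  11  98] [548.5 -48.8  76.6]
scene [328 244  11  12 100] [659.7  43.3  76.5]
```

View pics/b1scene.png

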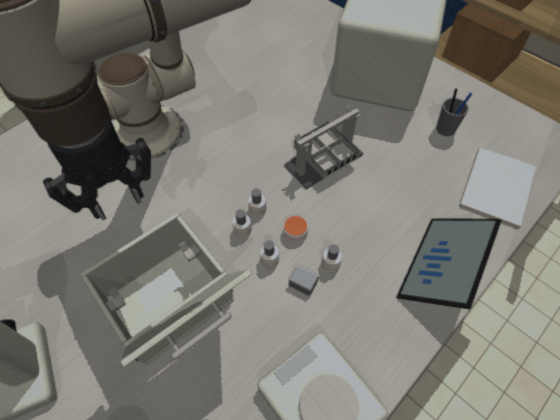

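The lid is visibly on its stop (edge (125,355) to (245,275)) and all four bottles are unmoved. I'll pick bottle A at (426,32).

jog_arm --motion '[{"delta_pos": [0, 0, 0], "turn": [0.009, 0.024, -0.062]}, {"delta_pos": [-18, -49, 25], "turn": [0, 0, 0]}, {"delta_pos": [-18, -49, 25], "turn": [0, 0, 0]}, {"delta_pos": [-18, -49, 25], "turn": [0, 0, 0]}, {"delta_pos": [-18, -49, 25], "turn": [0, 0, 0]}, {"delta_pos": [-18, -49, 25], "turn": [0, 0, 0]}, {"delta_pos": [-18, -47, 25], "turn": [0, 0, 0]}, {"delta_pos": [0, 0, 25], "turn": [0, 0, 0]}]'

```text
time_s: 11.2
ee_pos: [429.2, 32.5, 238.8]
tcp_rot: [3.14, -0.003, -0.184]
contact_force: [1.1, -0.6, 0.3]
finger_gap: 0.549
```

Run:
```python
from h import *
plan([426,32,48],[np.pi,0,-0.18])
```

```text
t 11.2 at [429.2  32.5 238.8] rpy [ 3.14e+00 -3.00e-03 -1.84e-01] F [ 1.1 -0.6  0.3] gap 0.549
 delta cur frame [ -3.6   0.9 190.8]  turn [ 0.0012 -0.0031 -0.0044]  delta if turned first [ -3.    1.1 190.8]
```

jog_arm --motion '[{"delta_pos": [-3, 1, 50], "turn": [0, 0, 0]}, {"delta_pos": [0, 0, 50], "turn": [0, 0, 0]}, {"delta_pos": [0, 0, 30], "turn": [0, 0, 0]}, {"delta_pos": [0, 0, 0], "turn": [0, 0, 0]}]'

```text
time_s: 11.7
ee_pos: [425.7, 28.6, 108.2]
tcp_rot: [3.136, 0.002, -0.189]
contact_force: [0.1, -0.1, 0.8]
finger_gap: 0.546
```

Run:
```python
from h import *
plan([426,32,48],[np.pi,0,-0.18])
```

```text
t 11.7 at [425.7  28.6 108.2] rpy [ 3.136e+00  2.000e-03 -1.890e-01] F [ 0.1 -0.1  0.8] gap 0.546
 delta cur frame [-0.2 -3.7 60.2]  turn [ 0.0052  0.002  -0.0089]  delta if turned first [-0.3 -3.4 60.2]
```

jog_arm --motion '[{"delta_pos": [0, -1, 30], "turn": [0, 0, 0]}, {"delta_pos": [0, 0, 0], "turn": [0, 0, 0]}, {"delta_pos": [0, 0, 0], "turn": [0, 0, 0]}]'

```text
time_s: 12.08
ee_pos: [430.0, 31.2, 81.8]
tcp_rot: [3.142, -0.006, -0.186]
contact_force: [-0.1, -0.2, 0.2]
finger_gap: 0.552
```

Run:
```python
from h import *
plan([426,32,48],[np.pi,0,-0.18])
```

```text
t 12.07 at [430.   31.2  81.8] rpy [ 3.142 -0.006 -0.186] F [-0.1 -0.2  0.2] gap 0.552
 delta cur frame [-4.3  0.  33.8]  turn [ 0.     -0.0062 -0.0063]  delta if turned first [-4.1 -0.  33.8]
```

jog_arm --motion '[{"delta_pos": [0, 0, 0], "turn": [0, 0, 0]}]'

```text
time_s: 12.2
ee_pos: [430.1, 31.4, 81.7]
tcp_rot: [-3.141, -0.006, -0.186]
contact_force: [-0.5, -1.2, 0.3]
finger_gap: 0.552
```

jog_arm --motion '[{"delta_pos": [0, 0, 0], "turn": [0, 0, 0]}]'

```text
time_s: 12.32
ee_pos: [429.8, 31.3, 81.1]
tcp_rot: [3.141, -0.006, -0.186]
contact_force: [0.1, -0.8, 1.1]
finger_gap: 0.551
```

jog_arm --motion '[{"delta_pos": [0, 0, 0], "turn": [0, 0, 0]}, {"delta_pos": [0, 0, 0], "turn": [0, 0, 0]}, {"delta_pos": [0, 0, 0], "turn": [0, 0, 0]}]'

```text
time_s: 12.7
ee_pos: [429.4, 31.1, 80.3]
tcp_rot: [3.14, -0.004, -0.186]
contact_force: [-0.4, -0.5, 0.0]
finger_gap: 0.549
```

jog_arm --motion '[{"delta_pos": [-3.5, -1, 16], "turn": [0, 0, 0]}, {"delta_pos": [0, 0, 16], "turn": [0, 0, 0]}, {"delta_pos": [0, 0, 0], "turn": [0, 0, 0]}, {"delta_pos": [0, 0, 0], "turn": [0, 0, 0]}, {"delta_pos": [0, 0, 0], "turn": [0, 0, 0]}]'

```text
time_s: 13.32
ee_pos: [426.7, 32.9, 48.9]
tcp_rot: [3.141, -0.005, -0.186]
contact_force: [0.4, -0.3, 0.8]
finger_gap: 0.551
```

jog_arm --motion '[{"delta_pos": [0, 0, 0], "turn": [0, 0, 0]}, {"delta_pos": [0, 0, 0], "turn": [0, 0, 0]}, {"delta_pos": [0, 0, 0], "turn": [0, 0, 0]}, {"delta_pos": [0, 0, 0], "turn": [0, 0, 0]}]' --fingers 1 --squeeze 40

```text
time_s: 13.82
ee_pos: [426.6, 32.8, 48.7]
tcp_rot: [3.141, -0.005, -0.186]
contact_force: [-0.3, 0.2, 5.2]
finger_gap: 0.265
```

jog_arm --motion '[{"delta_pos": [0, 0, -20], "turn": [0, 0, 0]}, {"delta_pos": [0, 0, -50], "turn": [0, 0, 0]}, {"delta_pos": [0, 0, -50], "turn": [0, 0, 0]}, {"delta_pos": [0, 0, -30], "turn": [0, 0, 0]}, {"delta_pos": [0, 0, 0], "turn": [0, 0, 0]}]'

```text
time_s: 14.45
ee_pos: [426.6, 33.5, 200.1]
tcp_rot: [-3.139, -0.008, -0.186]
contact_force: [-0.1, 0.5, -2.1]
finger_gap: 0.271
```

```bash
cat >> h.py <<'E'
BAR=np.array([442.4,275.]);BY=np.radians(-10.35)
def comp(sx,sy,z,ox=33,oy=30):
    e=np.array([np.cos(BY),np.sin(BY)]);f=np.array([-np.sin(BY),np.cos(BY)])
    return np.r_[BAR+sx*ox*e+sy*oy*f,z]
E
python3 - <<'E'
from h import *
for sx in(-1,1):
    for sy in(-1,1): print(sx,sy,comp(sx,sy,0).round(1))
plan(comp(-1,-1,200),[np.pi,0,-0.18])
E
```

```text
-1 -1 [404.5 251.4   0. ]
-1 1 [415.3 310.4   0. ]
1 -1 [469.5 239.6   0. ]
1 1 [480.3 298.6   0. ]
t 14.45 at [426.6  33.5 200.1] rpy [-3.139 -0.008 -0.186] F [-0.1  0.5 -2.1] gap 0.271
 delta cur frame [ -62.  -210.1    0. ]  turn [-0.0021 -0.0082 -0.0061]  delta if turned first [-6.070e+01 -2.105e+02  1.000e-01]
```

Bottle A is gripped (gap 0.27, matching the 24 mm cap). I'll carry it to compartment (-,-).

jog_arm --motion '[{"delta_pos": [-15, -50, 0], "turn": [0, -0.006, -0.006]}, {"delta_pos": [-15, -50, 0], "turn": [0, 0, 0]}, {"delta_pos": [-15, -50, 0], "turn": [0, 0, 0]}, {"delta_pos": [-12, -40, 0], "turn": [0, 0, 0]}, {"delta_pos": [-5, -20, 0], "turn": [0, 0, 0]}, {"delta_pos": [0, 0, 0], "turn": [0, 0, 0]}, {"delta_pos": [0, 0, 0], "turn": [0, 0, 0]}, {"delta_pos": [0, 0, 0], "turn": [0, 0, 0]}]'

```text
time_s: 15.45
ee_pos: [402.6, 249.6, 197.9]
tcp_rot: [3.14, 0.002, -0.182]
contact_force: [0.2, 0.3, -1.6]
finger_gap: 0.268
```

Run:
```python
from h import *
plan(comp(-1,-1,84),[np.pi,0,-0.18])
snap("scene","p1");i,d=snap("top","p1t")
cv2.imwrite("pics/p1c.png",cv2.resize(i[200:340,60:260][:,:,::-1],None,fx=4,fy=4,interpolation=cv2.INTER_CUBIC))
```

```text
t 15.45 at [402.6 249.6 197.9] rpy [ 3.14e+00  2.00e-03 -1.82e-01] F [ 0.2  0.3 -1.6] gap 0.268
 delta cur frame [  1.9  -2.4 113.9]  turn [ 0.0016  0.0024 -0.0015]  delta if turned first [  1.6  -2.2 113.9]
```

View pics/p1.png

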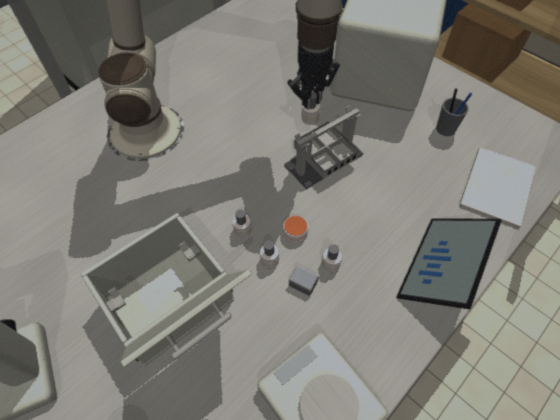

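View pics/p1c.png

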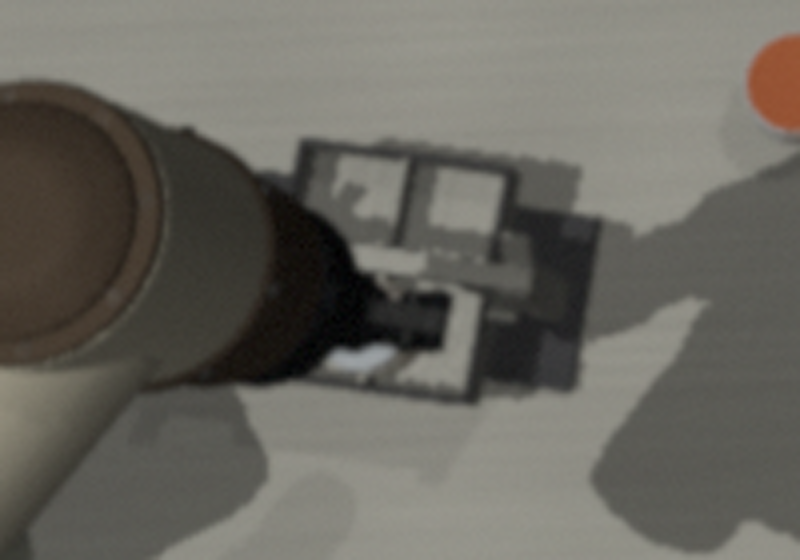

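The bottle hangs upright in the gripper above the near-right compartment ((310,108) in the scene view). I'll lower it in.

jog_arm --motion '[{"delta_pos": [1.5, -2, 20], "turn": [0, 0, 0]}, {"delta_pos": [0, 0, 25], "turn": [0, 0, 0]}, {"delta_pos": [0, 0, 20], "turn": [0, 0, 0]}, {"delta_pos": [0, 0, 0], "turn": [0, 0, 0]}, {"delta_pos": [0, 0, 0], "turn": [0, 0, 0]}, {"delta_pos": [0, 0, 0], "turn": [0, 0, 0]}]'

```text
time_s: 16.3
ee_pos: [404.8, 252.8, 134.1]
tcp_rot: [-3.141, 0.001, -0.18]
contact_force: [0.2, 0.3, -1.0]
finger_gap: 0.265
```

Run:
```python
from h import *
plan(comp(-1,-1,84),[np.pi,0,-0.18])
i,d=snap("scene","p2")
cv2.imwrite("pics/p2c.png",cv2.resize(i[60:210,240:400][:,:,::-1],None,fx=4,fy=4,interpolation=cv2.INTER_CUBIC))
```

```text
t 16.3 at [404.8 252.8 134.1] rpy [-3.141e+00  1.000e-03 -1.800e-01] F [ 0.2  0.3 -1. ] gap 0.265
 delta cur frame [ 0.   1.4 50.1]  turn [-0.0008  0.0008 -0.0001]  delta if turned first [-0.   1.4 50.1]
```

View pics/p2c.png

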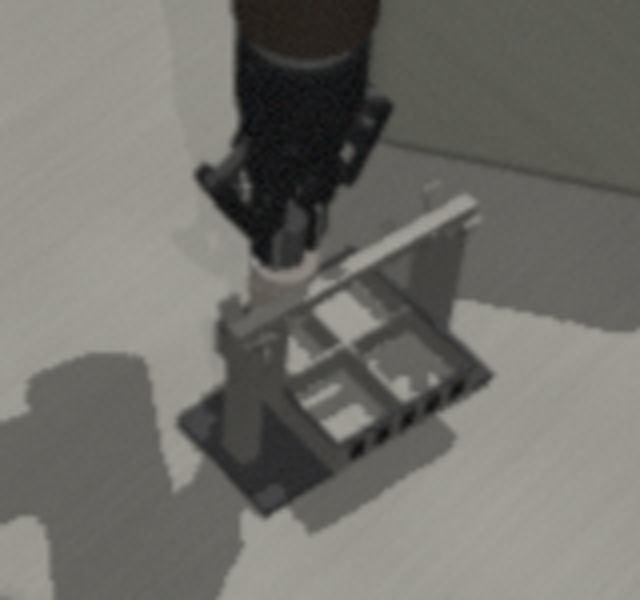

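The bottle sits just beside the bar at crop (280,285), clear of it. I'll continue down.

jog_arm --motion '[{"delta_pos": [0, 1, 15], "turn": [0, 0, 0]}, {"delta_pos": [0, 0, 15], "turn": [0, 0, 0]}, {"delta_pos": [0, 0, 10], "turn": [0, 0, 0]}, {"delta_pos": [0, 0, 6], "turn": [0, 0, 0]}, {"delta_pos": [0, 0, 0], "turn": [0, 0, 0]}, {"delta_pos": [0, 0, 0], "turn": [0, 0, 0]}]'

```text
time_s: 17.1
ee_pos: [404.3, 251.6, 87.5]
tcp_rot: [3.141, 0.001, -0.18]
contact_force: [0.2, -0.3, -0.4]
finger_gap: 0.268
```

jog_arm --motion '[{"delta_pos": [0, 0, 2], "turn": [0, 0, 0]}, {"delta_pos": [0, 0, 2], "turn": [0, 0, 0]}, {"delta_pos": [0, 0, 0], "turn": [0, 0, 0]}, {"delta_pos": [0, 0, 0], "turn": [0, 0, 0]}]'

```text
time_s: 17.6
ee_pos: [404.0, 251.4, 83.1]
tcp_rot: [3.14, 0.002, -0.18]
contact_force: [0.5, 0.0, 0.1]
finger_gap: 0.267
```

jog_arm --motion '[{"delta_pos": [0, 0, 1], "turn": [0, 0, 0]}, {"delta_pos": [0, 0, 0], "turn": [0, 0, 0]}, {"delta_pos": [0, 0, 0], "turn": [0, 0, 0]}]'

```text
time_s: 17.98
ee_pos: [404.3, 251.5, 82.5]
tcp_rot: [3.141, 0.001, -0.18]
contact_force: [-0.1, -1.8, 4.1]
finger_gap: 0.269
```

jog_arm --motion '[{"delta_pos": [0, 0, 0], "turn": [0, 0, 0]}, {"delta_pos": [0, 0, 0], "turn": [0, 0, 0]}, {"delta_pos": [0, 0, 0], "turn": [0, 0, 0]}, {"delta_pos": [0, 0, -20], "turn": [0, 0, 0]}, {"delta_pos": [0, 0, -40], "turn": [0, 0, 0]}, {"delta_pos": [0, 0, -50], "turn": [0, 0, 0]}, {"delta_pos": [0, 0, 0], "turn": [0, 0, 0]}]' --fingers 0.0

```text
time_s: 18.85
ee_pos: [405.8, 253.3, 195.7]
tcp_rot: [-3.135, -0.003, -0.18]
contact_force: [-0.8, 0.2, -0.8]
finger_gap: 0.499
```

Run:
```python
from h import *
i,d=snap("scene","p3")
cv2.imwrite("pics/p3c.png",cv2.resize(i[60:210,240:400][:,:,::-1],None,fx=4,fy=4,interpolation=cv2.INTER_CUBIC))
bottles("b2")
plan([442,-36,200],[np.pi,0,-0.18])
```

```text
top [253 159  11  12  96] [657.3  44.7  77.9]
top [297 206  11  12  99] [546.4 -47.   77.8]
top [294 255  11  12  99] [440.6 -34.8  77.9]
scene [235 209  10  11  86] [442.8 -36.7  76.7]
scene [263 240  11  11  94] [548.2 -48.5  76.7]
scene [328 244  11  12 101] [659.7  43.2  76.5]
t 19.0 at [403.4 250.9 191. ] rpy [ 3.139  0.004 -0.18 ] F [ 0.3 -0.5 -0.7] gap 0.5
 delta cur frame [ 89.4 275.3  -8.7]  turn [ 0.0024  0.0037 -0.0005]  delta if turned first [ 89.3 275.4  -9. ]
```

View pics/p3c.png

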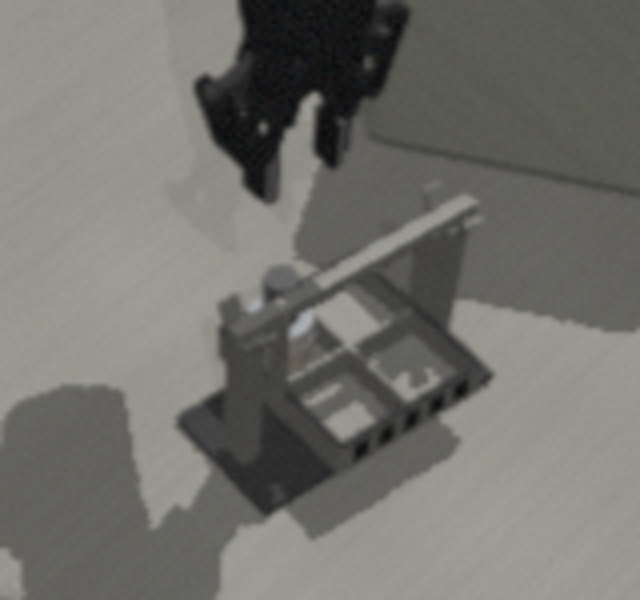

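Bottle A stands upright in its compartment (cap at crop (283,280)). Next is bottle B.

jog_arm --motion '[{"delta_pos": [15, 46, 0], "turn": [0, 0, 0]}, {"delta_pos": [15, 46, 0], "turn": [0, 0, 0]}, {"delta_pos": [15, 46, 0], "turn": [0, 0, 0]}, {"delta_pos": [15, 46, 0], "turn": [0, 0, 0]}, {"delta_pos": [15, 46, 0], "turn": [0, 0, 0]}, {"delta_pos": [14, 45, 30], "turn": [0, 0, 0]}, {"delta_pos": [0, 0, 50], "turn": [0, 0, 0]}, {"delta_pos": [0, 0, 0], "turn": [0, 0, 0]}]'

```text
time_s: 20.0
ee_pos: [438.5, -36.6, 108.3]
tcp_rot: [3.136, 0.013, -0.182]
contact_force: [0.2, 0.7, 0.8]
finger_gap: 0.498
```

jog_arm --motion '[{"delta_pos": [0, 0, 20], "turn": [0, 0, 0]}, {"delta_pos": [0, 0, 0], "turn": [0, 0, 0]}, {"delta_pos": [0, 0, 0], "turn": [0, 0, 0]}, {"delta_pos": [0, 0, 0], "turn": [0, 0, 0]}]'

```text
time_s: 20.5
ee_pos: [443.1, -34.7, 93.3]
tcp_rot: [3.141, -0.0, -0.179]
contact_force: [-0.6, 0.7, -0.7]
finger_gap: 0.494
```

Run:
```python
from h import *
plan([442,-35.7,48],[np.pi,0,-0.18])
```

```text
t 20.5 at [443.1 -34.7  93.3] rpy [ 3.141 -0.    -0.179] F [-0.6  0.7 -0.7] gap 0.494
 delta cur frame [-0.9  1.2 45.3]  turn [ 0.0003 -0.0001  0.0008]  delta if turned first [-0.9  1.2 45.3]
```

jog_arm --motion '[{"delta_pos": [-1, 1, 15], "turn": [0, 0, 0]}, {"delta_pos": [0, 0, 15], "turn": [0, 0, 0]}, {"delta_pos": [0, 0, 14], "turn": [0, 0, 0]}, {"delta_pos": [0, 0, 0], "turn": [0, 0, 0]}, {"delta_pos": [0, 0, 0], "turn": [0, 0, 0]}]'

```text
time_s: 21.12
ee_pos: [441.7, -35.8, 49.0]
tcp_rot: [3.141, 0.001, -0.18]
contact_force: [0.1, 0.1, -0.1]
finger_gap: 0.498
```

jog_arm --motion '[{"delta_pos": [0, 0, 0], "turn": [0, 0, 0]}, {"delta_pos": [0, 0, 0], "turn": [0, 0, 0]}, {"delta_pos": [0, 0, 0], "turn": [0, 0, 0]}, {"delta_pos": [0, 0, 0], "turn": [0, 0, 0]}]' --fingers 1 --squeeze 40

```text
time_s: 21.62
ee_pos: [441.8, -35.8, 48.9]
tcp_rot: [3.141, 0.001, -0.18]
contact_force: [-0.5, 0.4, 5.5]
finger_gap: 0.265
```

jog_arm --motion '[{"delta_pos": [0, 0, -20], "turn": [0, 0, 0]}, {"delta_pos": [0, 0, -50], "turn": [0, 0, 0]}, {"delta_pos": [0, 0, -50], "turn": [0, 0, 0]}, {"delta_pos": [0, 0, -30], "turn": [0, 0, 0]}, {"delta_pos": [0, 0, 0], "turn": [0, 0, 0]}]'

```text
time_s: 22.25
ee_pos: [442.4, -35.6, 200.1]
tcp_rot: [-3.14, -0.003, -0.18]
contact_force: [-0.1, -0.7, -1.4]
finger_gap: 0.269
```

Run:
```python
from h import *
plan(comp(-1,1,200),[np.pi,0,-0.18])
```

```text
t 22.25 at [442.4 -35.6 200.1] rpy [-3.14e+00 -3.00e-03 -1.80e-01] F [-0.1 -0.7 -1.4] gap 0.269
 delta cur frame [-8.860e+01 -3.356e+02  3.000e-01]  turn [-0.0012 -0.0025 -0.0002]  delta if turned first [-8.860e+01 -3.356e+02  1.000e-01]
```

jog_arm --motion '[{"delta_pos": [-14, -50, -5], "turn": [0, 0, 0]}, {"delta_pos": [-14, -50, 0], "turn": [0, 0, 0]}, {"delta_pos": [-14, -50, 0], "turn": [0, 0, 0]}, {"delta_pos": [-14, -50, 0], "turn": [0, 0, 0]}, {"delta_pos": [-14, -50, 0], "turn": [0, 0, 0]}, {"delta_pos": [-12, -50, 0], "turn": [0, 0, 0]}, {"delta_pos": [-6, -35, 0], "turn": [0, 0, 0]}, {"delta_pos": [0, 0, 0], "turn": [0, 0, 0]}]'

```text
time_s: 23.25
ee_pos: [413.9, 310.9, 200.4]
tcp_rot: [3.137, 0.004, -0.178]
contact_force: [-1.3, -0.0, -1.9]
finger_gap: 0.267
```

jog_arm --motion '[{"delta_pos": [0, 0, 0], "turn": [0, 0, 0]}, {"delta_pos": [0, 0, 20], "turn": [0, 0, 0]}, {"delta_pos": [0, 0, 0], "turn": [0, 0, 0]}, {"delta_pos": [0, 0, 0], "turn": [0, 0, 0]}, {"delta_pos": [0, 0, 0], "turn": [0, 0, 0]}]'

```text
time_s: 23.88
ee_pos: [415.1, 309.4, 183.8]
tcp_rot: [-3.142, 0.001, -0.18]
contact_force: [-0.5, 0.1, -1.0]
finger_gap: 0.263
```

Run:
```python
from h import *
plan(comp(-1,1,84),[np.pi,0,-0.18])
```

```text
t 23.88 at [415.1 309.4 183.8] rpy [-3.142e+00  1.000e-03 -1.800e-01] F [-0.5  0.1 -1. ] gap 0.263
 delta cur frame [ 0.1 -1.  99.8]  turn [-0.      0.0013 -0.0004]  delta if turned first [ 0.  -1.  99.8]
```

jog_arm --motion '[{"delta_pos": [0, -1, 25], "turn": [0, 0, 0]}, {"delta_pos": [0, 0, 20], "turn": [0, 0, 0]}, {"delta_pos": [0, 0, 0], "turn": [0, 0, 0]}, {"delta_pos": [0, 0, 20], "turn": [0, 0, 0]}, {"delta_pos": [0, 0, 15], "turn": [0, 0, 0]}, {"delta_pos": [0, 0, 10], "turn": [0, 0, 0]}, {"delta_pos": [0, 0, 6], "turn": [0, 0, 0]}, {"delta_pos": [0, 0, 0], "turn": [0, 0, 0]}]'

```text
time_s: 24.88
ee_pos: [414.2, 310.0, 86.5]
tcp_rot: [3.139, 0.003, -0.18]
contact_force: [-2.8, 0.2, -2.3]
finger_gap: 0.267
```

jog_arm --motion '[{"delta_pos": [0, 0, 2], "turn": [0, 0, 0]}, {"delta_pos": [0, 0, 2], "turn": [0, 0, 0]}, {"delta_pos": [0, 0, 0], "turn": [0, 0, 0]}, {"delta_pos": [0, 0, 0], "turn": [0, 0, 0]}]'

```text
time_s: 25.38
ee_pos: [414.3, 310.4, 82.8]
tcp_rot: [3.14, 0.003, -0.18]
contact_force: [-5.0, 2.0, -2.7]
finger_gap: 0.268
```

Run:
```python
from h import *
plan(comp(-1,1,84),[np.pi,0,-0.18])
for n,a,b,c,d_ in(("scene",60,210,240,400),("top",200,340,60,260)):
    i,d=snap(n,"p4"+n)
    cv2.imwrite(f"pics/p4c{n}.png",cv2.resize(i[a:b,c:d_][:,:,::-1],None,fx=4,fy=4,interpolation=cv2.INTER_CUBIC))
```

```text
t 25.38 at [414.3 310.4  82.8] rpy [ 3.14e+00  3.00e-03 -1.80e-01] F [-5.   2.  -2.7] gap 0.268
 delta cur frame [ 1.  -0.3 -1.2]  turn [0.0015 0.0026 0.0003]  delta if turned first [ 1.  -0.3 -1.2]
```

View pics/p4cscene.png

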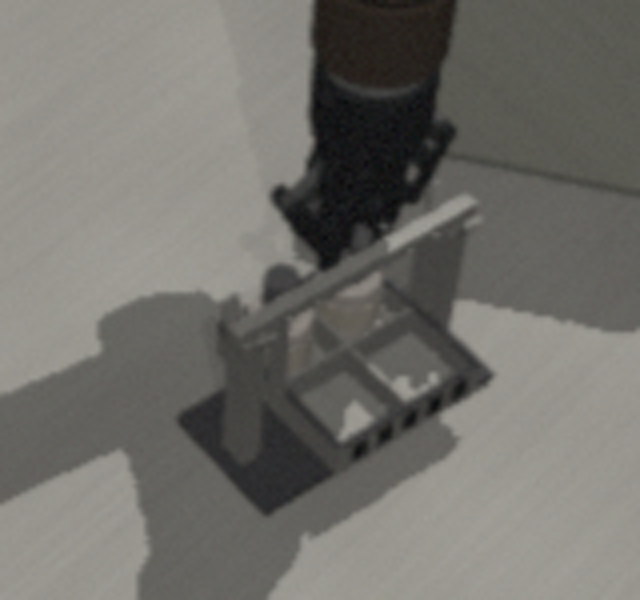

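View pics/p4ctop.png

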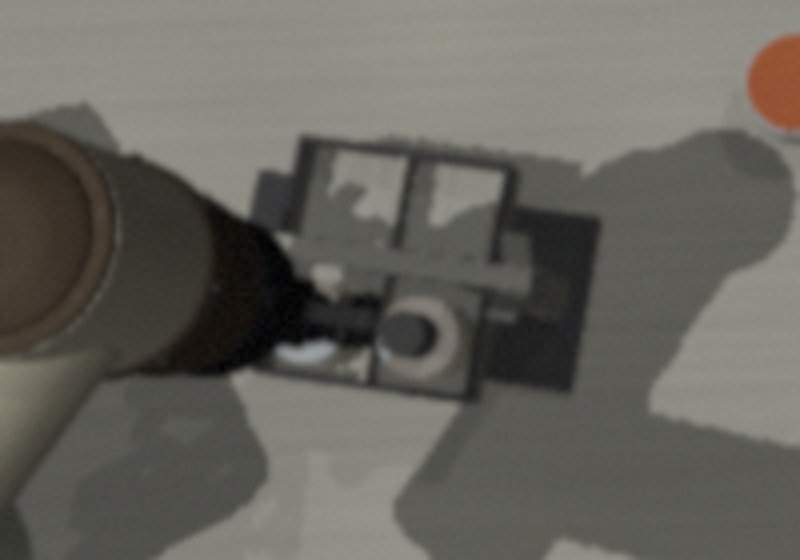

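Bottle B's body is inside its compartment (crop top (415,335)) and there's a small side force of about 5 N. I'll lower the last millimetres and release.

jog_arm --motion '[{"delta_pos": [-1, 0, 1.5], "turn": [0, 0, 0]}, {"delta_pos": [0, 0, 0], "turn": [0, 0, 0]}, {"delta_pos": [0, 0, 0], "turn": [0, 0, 0]}]'

```text
time_s: 25.85
ee_pos: [414.3, 310.6, 82.3]
tcp_rot: [3.141, 0.001, -0.18]
contact_force: [-2.6, -1.1, 5.5]
finger_gap: 0.267
```

jog_arm --motion '[{"delta_pos": [0, 0, 0], "turn": [0, 0, 0]}, {"delta_pos": [0, 0, 0], "turn": [0, 0, 0]}, {"delta_pos": [0, 0, 0], "turn": [0, 0, 0]}, {"delta_pos": [0, 0, -20], "turn": [0, 0, 0]}, {"delta_pos": [0, 0, -40], "turn": [0, 0, 0]}, {"delta_pos": [0, 0, -50], "turn": [0, 0, 0]}, {"delta_pos": [0, 0, 0], "turn": [0, 0, 0]}]' --fingers 0.0

```text
time_s: 26.72
ee_pos: [416.8, 313.0, 196.5]
tcp_rot: [-3.133, -0.005, -0.18]
contact_force: [0.1, 0.2, -0.5]
finger_gap: 0.496
```

Run:
```python
from h import *
bottles("b3")
plan([547.3,-47.8,200],[np.pi,0,-0.18])
for n,a,b,c,d_ in(("scene",60,210,240,400),("top",200,340,60,260)):
    i=np.load(f"b3{n}.npz")['i']
    cv2.imwrite(f"pics/p5c{n}.png",cv2.resize(i[a:b,c:d_][:,:,::-1],None,fx=4,fy=4,interpolation=cv2.INTER_CUBIC))
```

```text
top [253 159  11  12  96] [657.3  44.9  77.6]
top [297 206  11  12  99] [546.2 -47.   78. ]
scene [263 240  11  12  95] [548.4 -48.6  76.7]
scene [328 244  11  11 100] [659.7  43.3  76.6]
t 26.82 at [414.5 310.9 192.2] rpy [-3.14e+00  1.00e-03 -1.81e-01] F [-0.2  0.2 -1. ] gap 0.5
 delta cur frame [195.1 328.9  -8.4]  turn [-0.0011  0.0008 -0.0008]  delta if turned first [194.8 329.1  -7.8]
```

View pics/p5cscene.png

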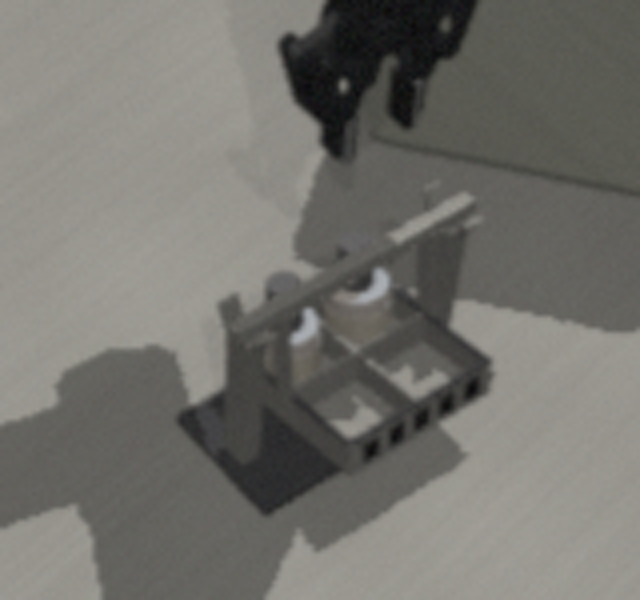

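View pics/p5ctop.png

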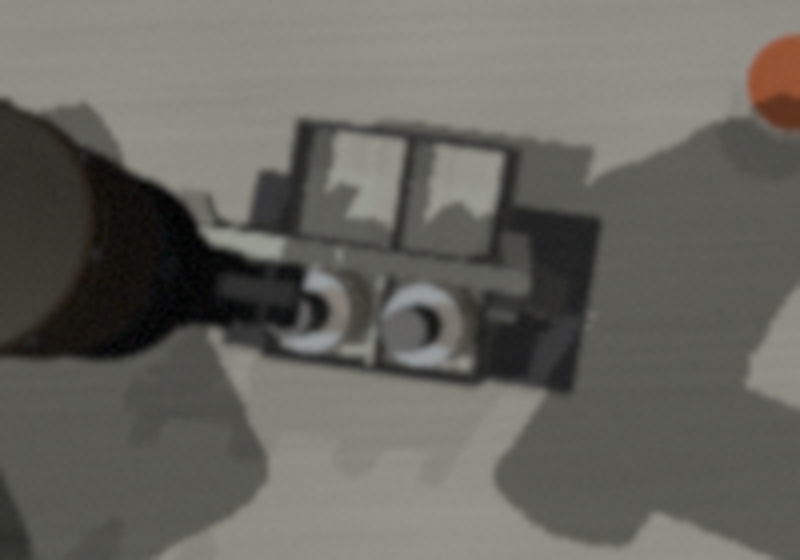

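As expected with the load on one side, the basket has tipped: its +x side is higher and the tray has shifted toward +x. Both bottles are still standing in it. The next bottles go on the +x side, which should level it. I'll fetch bottle C and measure the tilt on the way.

jog_arm --motion '[{"delta_pos": [24.5, 41, -6], "turn": [0, 0, 0]}, {"delta_pos": [24.5, 41, 0], "turn": [0, 0, 0]}, {"delta_pos": [24.5, 41, 0], "turn": [0, 0, 0]}, {"delta_pos": [24.5, 41, 0], "turn": [0, 0, 0]}, {"delta_pos": [24.5, 41, 0], "turn": [0, 0, 0]}, {"delta_pos": [24.5, 41, 0], "turn": [0, 0, 0]}, {"delta_pos": [24.5, 41, 0], "turn": [0, 0, 0]}, {"delta_pos": [23, 42, 0], "turn": [0, 0, 0]}]'

```text
time_s: 27.82
ee_pos: [546.5, -49.7, 195.9]
tcp_rot: [3.139, 0.004, -0.18]
contact_force: [0.5, 0.5, -0.1]
finger_gap: 0.502
```

jog_arm --motion '[{"delta_pos": [0, 0, 50], "turn": [0, 0, 0]}, {"delta_pos": [0, 0, 50], "turn": [0, 0, 0]}, {"delta_pos": [0, 0, 0], "turn": [0, 0, 0]}, {"delta_pos": [0, 0, 0], "turn": [0, 0, 0]}, {"delta_pos": [0, 0, 0], "turn": [0, 0, 0]}]'

```text
time_s: 28.45
ee_pos: [547.8, -47.6, 99.6]
tcp_rot: [-3.142, -0.002, -0.179]
contact_force: [-0.1, 0.1, 0.3]
finger_gap: 0.495
```

Run:
```python
from h import *
plan([547.3,-47.8,48],[np.pi,0,-0.18])
e=np.array([np.cos(BY),np.sin(BY)]);f=np.array([-np.sin(BY),np.cos(BY)])
for n in("top","scene"):
    i,d=snap(n,"q1"+n);W=cloud(n,d)
    L=np.dstack([(W[...,:2]-BAR)@e,(W[...,:2]-BAR)@f,W[...,2]])
    # slices along x of max z for y in rim areas
    for y0,y1 in((-5,5),(-62,-50),(50,62)):
        out=[]
        for x in range(-80,95,8):
            m=(L[...,0]>x)&(L[...,0]<x+8)&(L[...,1]>y0)&(L[...,1]<y1)&(L[...,2]>10)&(L[...,2]<150)
            out.append((x+4,int(L[...,2][m].max()) if m.any() else 0))
        print(n,y0,out)
    a,b,c,d_=(60,210,240,400) if n=="scene" else (200,340,60,260)
    cv2.imwrite(f"pics/q1c{n}.png",cv2.resize(i[a:b,c:d_][:,:,::-1],None,fx=4,fy=4,interpolation=cv2.INTER_CUBIC))
```

```text
t 28.45 at [547.8 -47.6  99.6] rpy [-3.142e+00 -2.000e-03 -1.790e-01] F [-0.1  0.1  0.3] gap 0.495
 delta cur frame [-0.6  0.3 51.6]  turn [-0.     -0.0022  0.0007]  delta if turned first [-0.5  0.3 51.6]
top -5 [(-76, 0), (-68, 0), (-60, 58), (-52, 55), (-44, 56), (-36, 58), (-28, 57), (-20, 58), (-12, 60), (-4, 137), (4, 137), (12, 60), (20, 63), (28, 62), (36, 63), (44, 66), (52, 65), (60, 66), (68, 68), (76, 0), (84, 0), (92, 0)]
top -62 [(-76, 0), (-68, 0), (-60, 55), (-52, 0), (-44, 0), (-36, 75), (-28, 67), (-20, 64), (-12, 129), (-4, 137), (4, 139), (12, 0), (20, 0), (28, 0), (36, 0), (44, 0), (52, 0), (60, 0), (68, 0), (76, 0), (84, 0), (92, 0)]
top 50 [(-76, 0), (-68, 0), (-60, 58), (-52, 59), (-44, 59), (-36, 57), (-28, 57), (-20, 77), (-12, 129), (-4, 137), (4, 139), (12, 110), (20, 65), (28, 64), (36, 65), (44, 65), (52, 71), (60, 70), (68, 68), (76, 0), (84, 0), (92, 0)]
scene -5 [(-76, 0), (-68, 0), (-60, 0), (-52, 0), (-44, 0), (-36, 0), (-28, 55), (-20, 58), (-12, 59), (-4, 135), (4, 136), (12, 59), (20, 61), (28, 62), (36, 64), (44, 63), (52, 65), (60, 64), (68, 69), (76, 60), (84, 0), (92, 0)]
scene -62 [(-76, 0), (-68, 0), (-60, 0), (-52, 0), (-44, 0), (-36, 0), (-28, 0), (-20, 70), (-12, 130), (-4, 135), (4, 137), (12, 109), (20, 63), (28, 63), (36, 65), (44, 65), (52, 66), (60, 68), (68, 70), (76, 65), (84, 0), (92, 0)]
scene 50 [(-76, 0), (-68, 0), (-60, 0), (-52, 0), (-44, 0), (-36, 0), (-28, 72), (-20, 57), (-12, 132), (-4, 134), (4, 135), (12, 120), (20, 64), (28, 62), (36, 65), (44, 65), (52, 67), (60, 68), (68, 70), (76, 67), (84, 0), (92, 0)]
```

View pics/q1cscene.png

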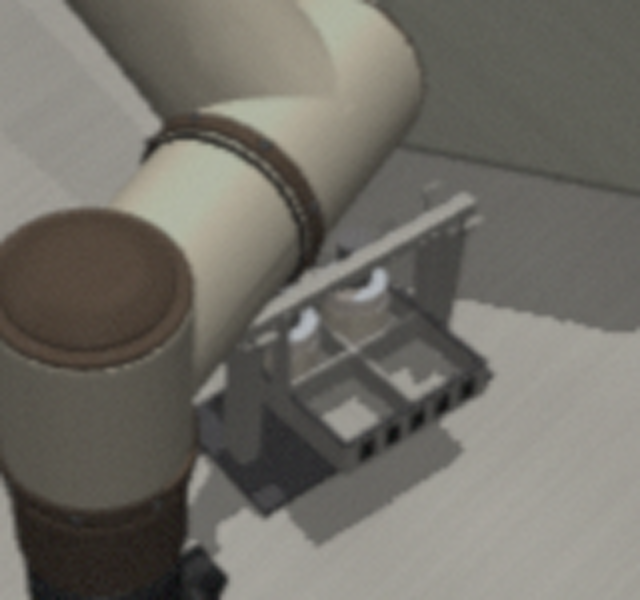

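View pics/q1ctop.png

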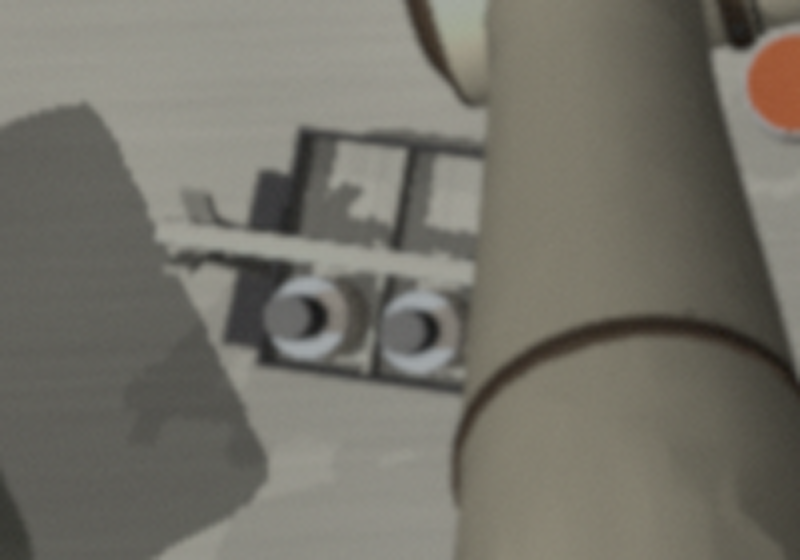

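The tilt is about 5° and the tray has shifted about 5 mm toward +x. Offset x=36 suits the +x compartments both tilted and level, so I'll use that. Picking C now.

jog_arm --motion '[{"delta_pos": [-0.5, 0, 20], "turn": [0, 0, 0]}, {"delta_pos": [0, 0, 15], "turn": [0, 0, 0]}, {"delta_pos": [0, 0, 16], "turn": [0, 0, 0]}, {"delta_pos": [0, 0, 0], "turn": [0, 0, 0]}, {"delta_pos": [0, 0, 0], "turn": [0, 0, 0]}]'

```text
time_s: 29.18
ee_pos: [546.0, -47.9, 46.7]
tcp_rot: [3.14, 0.002, -0.18]
contact_force: [-0.2, 0.2, 0.2]
finger_gap: 0.504
```

jog_arm --motion '[{"delta_pos": [0, 0, 0], "turn": [0, 0, 0]}, {"delta_pos": [0, 0, 0], "turn": [0, 0, 0]}, {"delta_pos": [0, 0, 0], "turn": [0, 0, 0]}, {"delta_pos": [0, 0, 0], "turn": [0, 0, 0]}]' --fingers 1 --squeeze 40

```text
time_s: 29.68
ee_pos: [546.1, -47.8, 47.0]
tcp_rot: [3.141, 0.001, -0.18]
contact_force: [-0.0, 0.5, 2.9]
finger_gap: 0.266
```

jog_arm --motion '[{"delta_pos": [0, 0, -20], "turn": [0, 0, 0]}, {"delta_pos": [0, 0, -50], "turn": [0, 0, 0]}, {"delta_pos": [0, 0, -50], "turn": [0, 0, 0]}, {"delta_pos": [0, 0, -36], "turn": [0, 0, 0]}, {"delta_pos": [0, 0, 0], "turn": [0, 0, 0]}]'

```text
time_s: 30.3
ee_pos: [547.3, -47.6, 205.5]
tcp_rot: [-3.141, -0.004, -0.18]
contact_force: [0.1, -1.0, -1.5]
finger_gap: 0.262
```

Run:
```python
from h import *
plan(comp(1,-1,205,36,29),[np.pi,0,-0.18])
```

```text
t 30.3 at [547.3 -47.6 205.5] rpy [-3.141 -0.004 -0.18 ] F [ 0.1 -1.  -1.5] gap 0.262
 delta cur frame [-125.  -269.6    0.3]  turn [-0.001  -0.0042  0.0001]  delta if turned first [-125.  -269.6    0.5]
```

jog_arm --motion '[{"delta_pos": [-22, -48, 0], "turn": [0, 0, 0]}, {"delta_pos": [-22, -48, 0], "turn": [0, 0, 0]}, {"delta_pos": [-22, -48, 0], "turn": [0, 0, 0]}, {"delta_pos": [-22, -48, 0], "turn": [0, 0, 0]}, {"delta_pos": [-22, -48, 0], "turn": [0, 0, 0]}, {"delta_pos": [-15, -30, 0], "turn": [0, 0, 0]}, {"delta_pos": [0, 0, 0], "turn": [0, 0, 0]}, {"delta_pos": [0, 0, 0], "turn": [0, 0, 0]}]'

```text
time_s: 31.3
ee_pos: [470.7, 239.4, 201.2]
tcp_rot: [3.138, 0.004, -0.18]
contact_force: [-0.4, -0.1, -1.6]
finger_gap: 0.27
```

jog_arm --motion '[{"delta_pos": [0, 0, 20], "turn": [0, 0, 0]}, {"delta_pos": [0, 0, 0], "turn": [0, 0, 0]}, {"delta_pos": [0, 0, 0], "turn": [0, 0, 0]}, {"delta_pos": [0, 0, 0], "turn": [0, 0, 0]}]'

```text
time_s: 31.8
ee_pos: [471.8, 240.1, 183.1]
tcp_rot: [3.141, 0.001, -0.181]
contact_force: [-0.3, -0.0, -0.3]
finger_gap: 0.266
```

Run:
```python
from h import *
plan(comp(1,-1,84,36,29),[np.pi,0,-0.18])
```

```text
t 31.8 at [471.8 240.1 183.1] rpy [ 3.141e+00  1.000e-03 -1.810e-01] F [-0.3 -0.  -0.3] gap 0.266
 delta cur frame [ 0.9 -0.1 99.1]  turn [ 0.0002  0.0011 -0.0006]  delta if turned first [ 0.8 -0.1 99.1]
```

jog_arm --motion '[{"delta_pos": [1, 0, 25], "turn": [0, 0, 0]}, {"delta_pos": [0, 0, 20], "turn": [0, 0, 0]}, {"delta_pos": [0, 0, 15], "turn": [0, 0, 0]}, {"delta_pos": [0, 0, 10], "turn": [0, 0, 0]}, {"delta_pos": [0, 0, 0], "turn": [0, 0, 0]}, {"delta_pos": [0, 0, 0], "turn": [0, 0, 0]}]'

```text
time_s: 32.55
ee_pos: [472.6, 240.4, 113.1]
tcp_rot: [3.141, 0.001, -0.18]
contact_force: [-0.3, -0.1, -1.0]
finger_gap: 0.266
```

jog_arm --motion '[{"delta_pos": [0, 0, 8], "turn": [0, 0, 0]}, {"delta_pos": [0, 0, 8], "turn": [0, 0, 0]}, {"delta_pos": [0, 0, 5], "turn": [0, 0, 0]}, {"delta_pos": [0, 0, 0], "turn": [0, 0, 0]}, {"delta_pos": [0, 0, 0], "turn": [0, 0, 0]}]'

```text
time_s: 33.17
ee_pos: [472.2, 240.1, 91.5]
tcp_rot: [3.141, 0.002, -0.18]
contact_force: [-0.1, 0.1, -1.3]
finger_gap: 0.271
```

Run:
```python
from h import *
plan(comp(1,-1,82,36,29),[np.pi,0,-0.18])
for n,a,b,c,d_ in(("scene",60,210,240,400),("top",200,340,60,260)):
    i,d=snap(n,"p6"+n)
    cv2.imwrite(f"pics/p6c{n}.png",cv2.resize(i[a:b,c:d_][:,:,::-1],None,fx=4,fy=4,interpolation=cv2.INTER_CUBIC))
```

```text
t 33.17 at [472.2 240.1  91.5] rpy [ 3.141e+00  2.000e-03 -1.800e-01] F [-0.1  0.1 -1.3] gap 0.271
 delta cur frame [ 0.4 -0.   9.5]  turn [0.0011 0.0018 0.0001]  delta if turned first [ 0.4 -0.   9.5]
```

View pics/p6cscene.png

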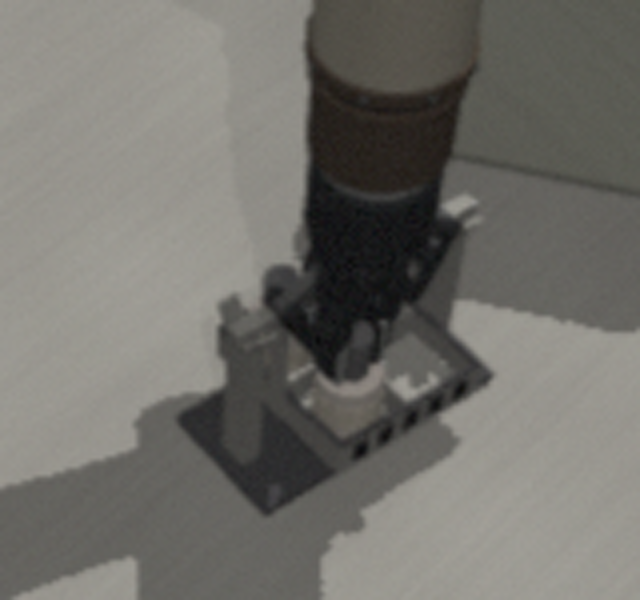

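Bottle C is entering the (+,-) compartment cleanly (crop (345,400)) with no force. I'll lower it and release.

jog_arm --motion '[{"delta_pos": [0, 0, 3], "turn": [0, 0, 0]}, {"delta_pos": [0, 0, 3], "turn": [0, 0, 0]}, {"delta_pos": [0, 0, 2], "turn": [0, 0, 0]}, {"delta_pos": [0, 0, 1.5], "turn": [0, 0, 0]}, {"delta_pos": [0, 0, 0], "turn": [0, 0, 0]}, {"delta_pos": [0, 0, 0], "turn": [0, 0, 0]}]'

```text
time_s: 34.02
ee_pos: [472.2, 240.0, 82.0]
tcp_rot: [3.141, 0.002, -0.18]
contact_force: [0.4, 0.3, -1.1]
finger_gap: 0.267
```

jog_arm --motion '[{"delta_pos": [0, 0, 1], "turn": [0, 0, 0]}, {"delta_pos": [0, 0, 0], "turn": [0, 0, 0]}, {"delta_pos": [0, 0, 0], "turn": [0, 0, 0]}]'

```text
time_s: 34.4
ee_pos: [472.0, 240.0, 81.2]
tcp_rot: [3.141, 0.002, -0.18]
contact_force: [-1.8, 0.6, 2.5]
finger_gap: 0.267
```

jog_arm --motion '[{"delta_pos": [0, 0, 0], "turn": [0, 0, 0]}, {"delta_pos": [0, 0, 0], "turn": [0, 0, 0]}, {"delta_pos": [0, 0, 0], "turn": [0, 0, 0]}, {"delta_pos": [0, 0, -20], "turn": [0, 0, 0]}, {"delta_pos": [0, 0, -40], "turn": [0, 0, 0]}, {"delta_pos": [0, 0, -50], "turn": [0, 0, 0]}, {"delta_pos": [0, 0, 0], "turn": [0, 0, 0]}]' --fingers 0.0

```text
time_s: 35.28
ee_pos: [474.5, 241.7, 195.4]
tcp_rot: [-3.135, -0.005, -0.179]
contact_force: [-0.3, 0.1, 0.5]
finger_gap: 0.503
```

Run:
```python
from h import *
bottles("b4")
plan([658.5,44,200],[np.pi,0,-0.18])
for n,a,b,c,d_ in(("scene",60,210,240,400),("top",200,340,60,260)):
    i=np.load(f"b4{n}.npz")['i']
    cv2.imwrite(f"pics/p7c{n}.png",cv2.resize(i[a:b,c:d_][:,:,::-1],None,fx=4,fy=4,interpolation=cv2.INTER_CUBIC))
```

```text
top [253 159  11  12  96] [657.4  44.9  77.5]
scene [328 244  11  11  99] [659.6  43.3  76.7]
t 35.38 at [472.1 240.  191.1] rpy [ 3.141e+00  2.000e-03 -1.800e-01] F [-0.8  0.  -0.4] gap 0.5
 delta cur frame [218.5 159.4  -9.3]  turn [ 0.0001  0.0019 -0.0004]  delta if turned first [218.5 159.5  -8.9]
```

View pics/p7cscene.png

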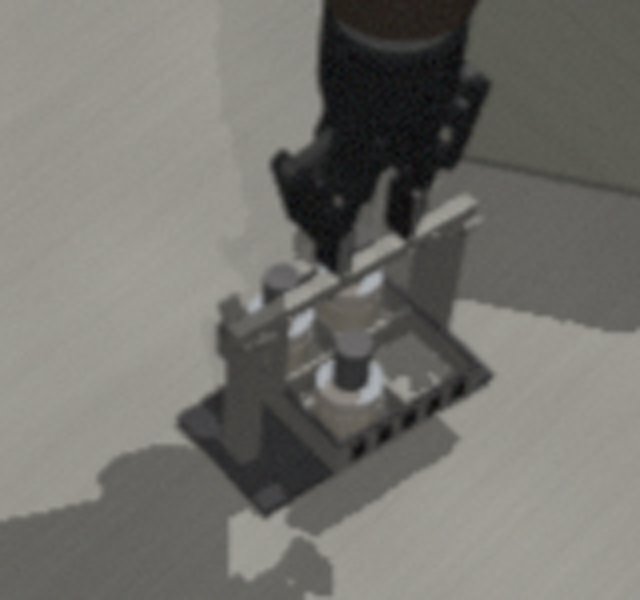

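Three bottles stand in the basket and it has levelled out. I'll fetch D at (658.5,44). The move is (218,159), split over six rows.

jog_arm --motion '[{"delta_pos": [36, 27, -6], "turn": [0, 0, 0]}, {"delta_pos": [36, 27, 0], "turn": [0, 0, 0]}, {"delta_pos": [36, 27, 0], "turn": [0, 0, 0]}, {"delta_pos": [36, 27, 0], "turn": [0, 0, 0]}, {"delta_pos": [37, 26, 0], "turn": [0, 0, 0]}, {"delta_pos": [37, 26, 0], "turn": [0, 0, 0]}, {"delta_pos": [0, 0, 50], "turn": [0, 0, 0]}, {"delta_pos": [0, 0, 50], "turn": [0, 0, 0]}]'

```text
time_s: 36.38
ee_pos: [657.3, 42.6, 93.6]
tcp_rot: [3.14, 0.004, -0.182]
contact_force: [0.1, 0.2, -0.5]
finger_gap: 0.502
```

jog_arm --motion '[{"delta_pos": [0, 0, 0], "turn": [0, 0, 0]}, {"delta_pos": [0, 0, 0], "turn": [0, 0, 0]}, {"delta_pos": [0, 0, 0], "turn": [0, 0, 0]}]'

```text
time_s: 36.75
ee_pos: [659.4, 44.1, 99.3]
tcp_rot: [-3.141, -0.002, -0.179]
contact_force: [-0.3, -0.3, -0.1]
finger_gap: 0.498
```

Run:
```python
from h import *
plan([658.5,44,48],[np.pi,0,-0.18])
```

```text
t 36.75 at [659.4  44.1  99.3] rpy [-3.141e+00 -2.000e-03 -1.790e-01] F [-0.3 -0.3 -0.1] gap 0.498
 delta cur frame [-1.   0.3 51.3]  turn [-0.0005 -0.0023  0.0007]  delta if turned first [-0.9  0.2 51.3]
```

jog_arm --motion '[{"delta_pos": [-0.5, 0, 20], "turn": [0, 0, 0]}, {"delta_pos": [0, 0, 15], "turn": [0, 0, 0]}, {"delta_pos": [0, 0, 15], "turn": [0, 0, 0]}, {"delta_pos": [0, 0, 0], "turn": [0, 0, 0]}, {"delta_pos": [0, 0, 0], "turn": [0, 0, 0]}]'

```text
time_s: 37.38
ee_pos: [657.8, 43.6, 47.1]
tcp_rot: [3.141, 0.001, -0.18]
contact_force: [0.6, 0.7, -0.4]
finger_gap: 0.5
```

jog_arm --motion '[{"delta_pos": [0, 0, 0], "turn": [0, 0, 0]}, {"delta_pos": [0, 0, 0], "turn": [0, 0, 0]}, {"delta_pos": [0, 0, 0], "turn": [0, 0, 0]}, {"delta_pos": [0, 0, 0], "turn": [0, 0, 0]}]' --fingers 1 --squeeze 40

```text
time_s: 37.88
ee_pos: [657.8, 43.8, 47.4]
tcp_rot: [3.141, 0.001, -0.18]
contact_force: [0.0, 1.6, 3.0]
finger_gap: 0.264
```

jog_arm --motion '[{"delta_pos": [0, 0, -20], "turn": [0, 0, 0]}, {"delta_pos": [0, 0, -50], "turn": [0, 0, 0]}, {"delta_pos": [0, 0, -50], "turn": [0, 0, 0]}, {"delta_pos": [0, 0, -40], "turn": [0, 0, 0]}, {"delta_pos": [0, 0, 0], "turn": [0, 0, 0]}]'

```text
time_s: 38.5
ee_pos: [659.2, 43.9, 210.7]
tcp_rot: [-3.14, -0.005, -0.18]
contact_force: [-0.1, 0.3, -2.7]
finger_gap: 0.267
```

Run:
```python
from h import *
plan(comp(1,1,207,34,30),[np.pi,0,-0.18])
```

```text
t 38.5 at [659.2  43.9 210.7] rpy [-3.14  -0.005 -0.18 ] F [-0.1  0.3 -2.7] gap 0.267
 delta cur frame [-220.7 -218.5    3.1]  turn [-0.0018 -0.0049  0.0001]  delta if turned first [-220.7 -218.5    3.7]
```

jog_arm --motion '[{"delta_pos": [-40, -40, 0], "turn": [0, 0, 0]}, {"delta_pos": [-40, -40, 0], "turn": [0, 0, 0]}, {"delta_pos": [-40, -40, 0], "turn": [0, 0, 0]}, {"delta_pos": [-40, -40, 0], "turn": [0, 0, 0]}, {"delta_pos": [-40, -40, 0], "turn": [0, 0, 0]}, {"delta_pos": [-20, -18, 0], "turn": [0, 0, 0]}, {"delta_pos": [0, 0, 0], "turn": [0, 0, 0]}, {"delta_pos": [0, 0, 0], "turn": [0, 0, 0]}]'

```text
time_s: 39.5
ee_pos: [479.9, 296.8, 205.7]
tcp_rot: [3.139, 0.003, -0.18]
contact_force: [-0.4, 0.2, -0.8]
finger_gap: 0.266
```

jog_arm --motion '[{"delta_pos": [0, 0, 20], "turn": [0, 0, 0]}, {"delta_pos": [0, 0, 0], "turn": [0, 0, 0]}, {"delta_pos": [0, 0, 0], "turn": [0, 0, 0]}, {"delta_pos": [0, 0, 0], "turn": [0, 0, 0]}]'

```text
time_s: 40.0
ee_pos: [480.8, 297.5, 187.6]
tcp_rot: [3.141, 0.001, -0.181]
contact_force: [0.4, 0.5, -1.5]
finger_gap: 0.264
```

Run:
```python
from h import *
plan(comp(1,1,82,34,30),[np.pi,0,-0.18])
for n,a,b,c,d_ in(("scene",60,210,240,400),):
    i,d=snap(n,"p8"+n)
    cv2.imwrite(f"pics/p8c{n}.png",cv2.resize(i[a:b,c:d_][:,:,::-1],None,fx=4,fy=4,interpolation=cv2.INTER_CUBIC))
```

```text
t 40.0 at [480.8 297.5 187.6] rpy [ 3.141e+00  1.000e-03 -1.810e-01] F [ 0.4  0.5 -1.5] gap 0.264
 delta cur frame [  0.4  -1.  105.6]  turn [ 0.0002  0.0012 -0.0006]  delta if turned first [  0.3  -1.  105.6]
```

View pics/p8cscene.png

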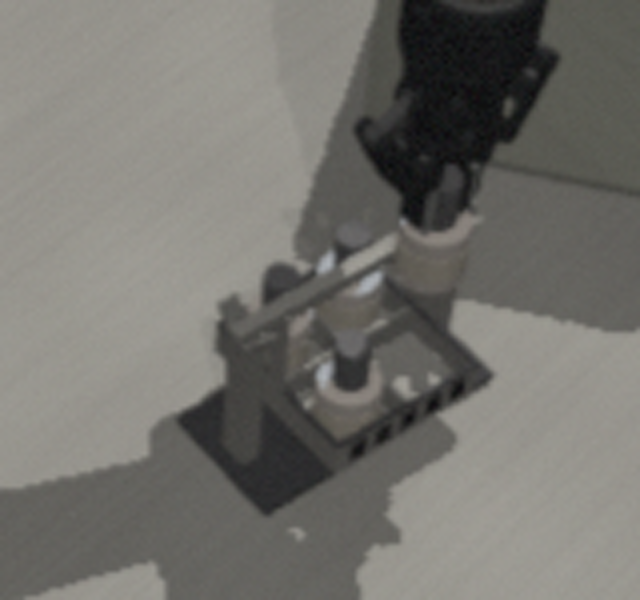

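D is above the last compartment and the other three are standing. I'll lower it in.

jog_arm --motion '[{"delta_pos": [0, -1, 25], "turn": [0, 0, 0]}, {"delta_pos": [0, 0, 25], "turn": [0, 0, 0]}, {"delta_pos": [0, 0, 15], "turn": [0, 0, 0]}, {"delta_pos": [0, 0, 10], "turn": [0, 0, 0]}, {"delta_pos": [0, 0, 8], "turn": [0, 0, 0]}, {"delta_pos": [0, 0, 8], "turn": [0, 0, 0]}, {"delta_pos": [0, 0, 0], "turn": [0, 0, 0]}, {"delta_pos": [0, 0, 0], "turn": [0, 0, 0]}]'

```text
time_s: 41.05
ee_pos: [480.5, 298.7, 96.3]
tcp_rot: [3.141, 0.001, -0.18]
contact_force: [-0.0, 0.3, -0.8]
finger_gap: 0.27
```

jog_arm --motion '[{"delta_pos": [0, 0, 5], "turn": [0, 0, 0]}, {"delta_pos": [0, 0, 4], "turn": [0, 0, 0]}, {"delta_pos": [0, 0, 3], "turn": [0, 0, 0]}, {"delta_pos": [0, 0, 2], "turn": [0, 0, 0]}, {"delta_pos": [0, 0, 0], "turn": [0, 0, 0]}, {"delta_pos": [0, 0, 0], "turn": [0, 0, 0]}]'

```text
time_s: 41.8
ee_pos: [480.3, 298.5, 82.0]
tcp_rot: [3.141, 0.002, -0.18]
contact_force: [-0.4, 0.2, -0.7]
finger_gap: 0.268
```

jog_arm --motion '[{"delta_pos": [0, 0, 1], "turn": [0, 0, 0]}, {"delta_pos": [0, 0, 0], "turn": [0, 0, 0]}, {"delta_pos": [0, 0, 0], "turn": [0, 0, 0]}]'

```text
time_s: 42.18
ee_pos: [480.2, 298.6, 81.3]
tcp_rot: [3.141, 0.002, -0.18]
contact_force: [-2.0, 0.2, 2.6]
finger_gap: 0.269
```

jog_arm --motion '[{"delta_pos": [0, 0, 0], "turn": [0, 0, 0]}, {"delta_pos": [0, 0, 0], "turn": [0, 0, 0]}, {"delta_pos": [0, 0, 0], "turn": [0, 0, 0]}, {"delta_pos": [0, 0, -20], "turn": [0, 0, 0]}, {"delta_pos": [0, 0, -40], "turn": [0, 0, 0]}, {"delta_pos": [0, 0, -50], "turn": [0, 0, 0]}, {"delta_pos": [0, 0, -40], "turn": [0, 0, 0]}]' --fingers 0.0

```text
time_s: 43.05
ee_pos: [480.7, 298.6, 232.9]
tcp_rot: [3.142, 0.001, -0.18]
contact_force: [0.4, 0.8, -0.7]
finger_gap: 0.499
```

jog_arm --motion '[{"delta_pos": [0, 60, 0], "turn": [0, 0, 0]}, {"delta_pos": [0, 60, 0], "turn": [0, 0, 0]}, {"delta_pos": [0, 60, 0], "turn": [0, 0, 0]}, {"delta_pos": [0, 60, 0], "turn": [0, 0, 0]}, {"delta_pos": [0, 0, 0], "turn": [0, 0, 0]}]'

```text
time_s: 43.68
ee_pos: [436.2, 59.4, 231.3]
tcp_rot: [3.141, 0.002, -0.185]
contact_force: [0.5, 0.1, 0.3]
finger_gap: 0.496
```

Run:
```python
from h import *
s,p,R=cur();print(p.round(1),s['time_s'])
e=np.array([np.cos(BY),np.sin(BY)]);f=np.array([-np.sin(BY),np.cos(BY)])
for n in("top","scene"):
    i,d=snap(n,"r1"+n);W=cloud(n,d);Z=W[...,2]
    m=(Z>127)&(Z<145)&(W[...,0]>390)&(W[...,0]<490)&(W[...,1]>170)&(W[...,1]<385);P=W[m]
    l=cv2.fitLine(P[:,:2].astype(np.float32),cv2.DIST_HUBER,0,.01,.01).ravel()
    s=(P[:,:2]-l[2:])@l[:2];print('bar',np.degrees(np.arctan2(l[1],l[0])),s.min(),s.max(),l[2:]+l[:2]*(s.min()+s.max())/2,np.median(P[:,2]))
    L=np.dstack([(W[...,:2]-BAR)@e,(W[...,:2]-BAR)@f,Z])
    m=((abs(L[...,0])<70)&(abs(L[...,0])>12)&(abs(L[...,1])<65)&(Z>95)&(Z<122)).astype(np.uint8)
    k,lb,st,_=cv2.connectedComponentsWithStats(m)
    for j in range(1,k):
        if st[j,4]>12: print('cap',st[j],L[lb==j].mean(0).round(1))
    a,b,c,d_=(60,210,240,400) if n=="scene" else (200,340,60,260)
    cv2.imwrite(f"pics/r1c{n}.png",cv2.resize(i[a:b,c:d_][:,:,::-1],None,fx=4,fy=4,interpolation=cv2.INTER_CUBIC))
```

```text
[436.2  59.4 231.3] 43.675
bar -55.673717 -17.517466617747477 14.068636781780482 [467.15613405 357.34205915] 135.4577734559157
bar 79.76824 -92.82879995604749 99.86783401228914 [442.81892873 273.84028671] 133.03656372902327
cap [323 115  10  10  72] [-34.7  26.3 109.2]
cap [305 125  10  11  73] [-34.2 -33.6 109.2]
cap [340 131  10  12  90] [ 36.   26.1 108.2]
cap [323 142  10  13  95] [ 38.7 -32.8 107.5]
```

View pics/r1cscene.png

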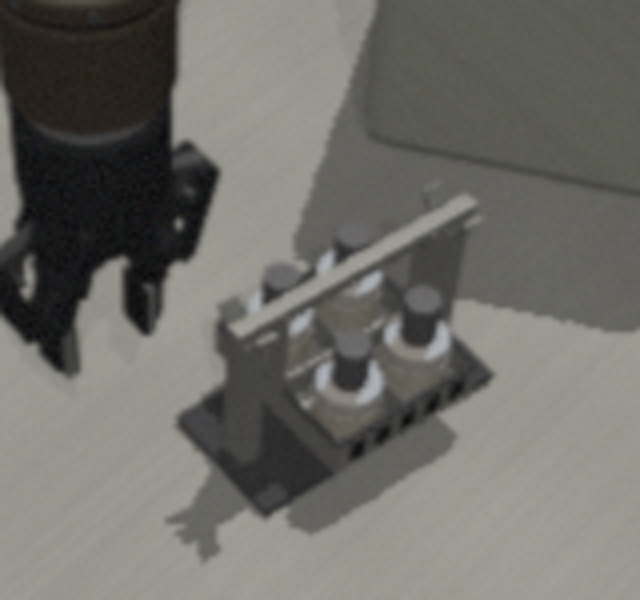

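View pics/r1ctop.png

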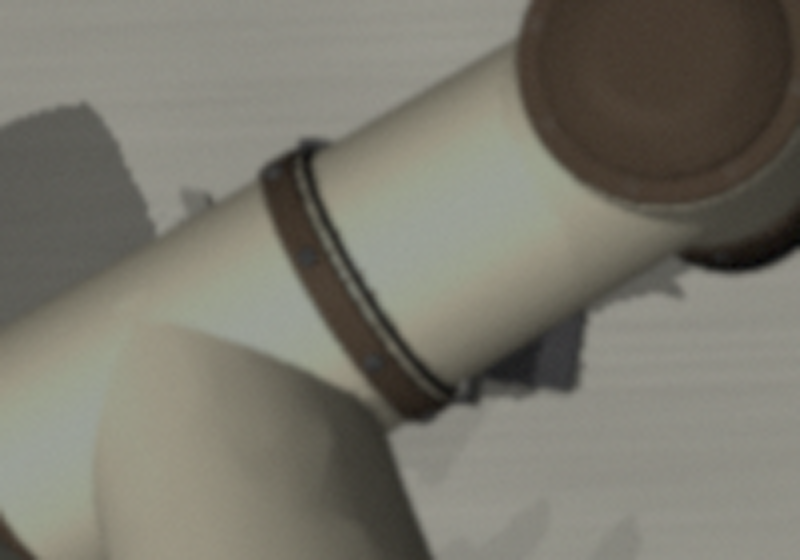

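View pics/r1scene.png

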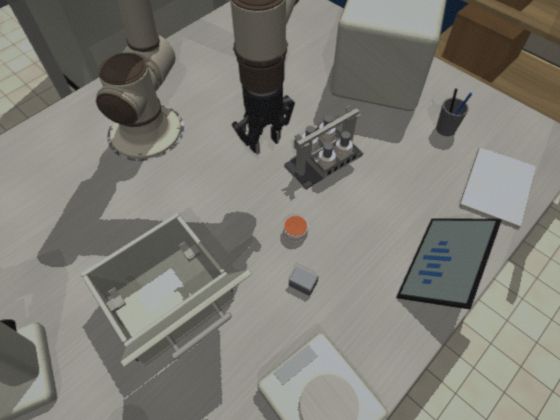

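All four bottles stand upright in their own compartments, the basket is level, and the dishes (295,227) and tip box (303,279) are in place. Next I'll turn the gripper across the bar.

jog_arm --motion '[{"delta_pos": [0, 0, -20], "turn": [0, 0, 0.18]}, {"delta_pos": [0, 0, 0], "turn": [0, 0, 0.18]}, {"delta_pos": [0, 0, 0], "turn": [0, 0, 0.18]}, {"delta_pos": [0, 0, 0], "turn": [0, 0, 0.18]}, {"delta_pos": [0, 0, 0], "turn": [0, 0, 0.18]}, {"delta_pos": [0, 0, 0], "turn": [0, 0, 0.18]}, {"delta_pos": [0, 0, 0], "turn": [0, 0, 0.18]}, {"delta_pos": [0, 0, 0], "turn": [0, 0, 0.18]}]'

```text
time_s: 44.78
ee_pos: [438.1, 64.0, 251.0]
tcp_rot: [3.139, -0.001, -1.624]
contact_force: [0.2, -0.3, -0.4]
finger_gap: 0.502
```

jog_arm --motion '[{"delta_pos": [0, 0, 0], "turn": [0, 0, 0.13]}, {"delta_pos": [-50, 0, 0], "turn": [0, 0, 0]}, {"delta_pos": [-50, 0, 0], "turn": [0, 0, 0]}, {"delta_pos": [-50, 0, 0], "turn": [0, 0, 0]}, {"delta_pos": [-40, 0, 0], "turn": [0, 0, 0]}, {"delta_pos": [0, 0, 0], "turn": [0, 0, 0]}, {"delta_pos": [0, 0, 0], "turn": [0, 0, 0]}, {"delta_pos": [0, 0, 0], "turn": [0, 0, 0]}]'

```text
time_s: 45.78
ee_pos: [471.2, 249.0, 251.0]
tcp_rot: [3.14, -0.001, -1.75]
contact_force: [-0.1, -0.3, -0.1]
finger_gap: 0.503
```

Run:
```python
from h import *
plan([442,272.5,113],[np.pi,0,-1.7515])
```

```text
t 45.77 at [471.2 249.  251. ] rpy [ 3.14e+00 -1.00e-03 -1.75e+00] F [-0.1 -0.3 -0.1] gap 0.503
 delta cur frame [-18.   32.6 138. ]  turn [ 0.002  -0.0012  0.0013]  delta if turned first [-17.8  32.9 138. ]
```

jog_arm --motion '[{"delta_pos": [-18, 33, 30], "turn": [0, 0, 0]}, {"delta_pos": [0, 0, 30], "turn": [0, 0, 0]}, {"delta_pos": [0, 0, 0], "turn": [0, 0, 0]}, {"delta_pos": [0, 0, 0], "turn": [0, 0, 0]}, {"delta_pos": [0, 0, 0], "turn": [0, 0, 0]}]'

```text
time_s: 46.4
ee_pos: [443.0, 273.2, 192.5]
tcp_rot: [3.141, 0.001, -1.751]
contact_force: [-0.3, 0.1, 0.2]
finger_gap: 0.503
```

Run:
```python
from h import *
plan([442,272.5,113],[np.pi,0,-1.7515])
i,d=snap("scene","r2")
cv2.imwrite("pics/r2c.png",cv2.resize(i[60:210,240:400][:,:,::-1],None,fx=4,fy=4,interpolation=cv2.INTER_CUBIC))
```

```text
t 46.4 at [443.  273.2 192.5] rpy [ 3.141e+00  1.000e-03 -1.751e+00] F [-0.3  0.1  0.2] gap 0.503
 delta cur frame [ 1.   0.8 79.5]  turn [0.0002 0.0012 0.0009]  delta if turned first [ 0.9  0.8 79.5]
```

View pics/r2c.png

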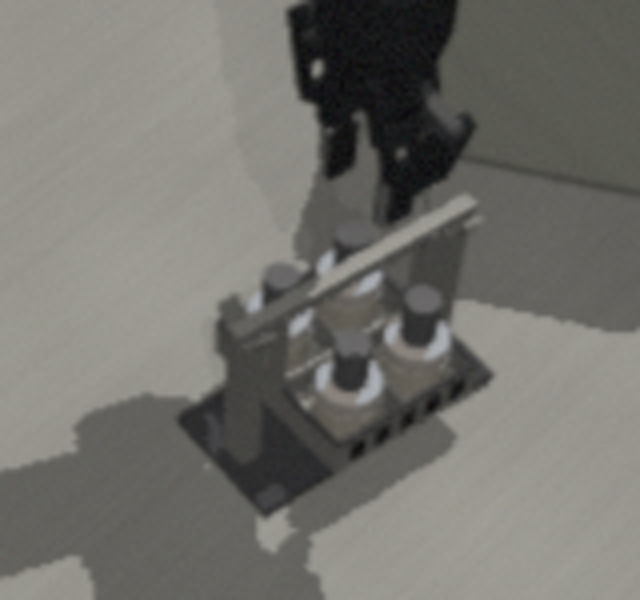

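The gripper straddles the bar's middle. I'll descend and grip.

jog_arm --motion '[{"delta_pos": [1, 1, 25], "turn": [0, 0, 0]}, {"delta_pos": [0, 0, 25], "turn": [0, 0, 0]}, {"delta_pos": [0, 0, 15], "turn": [0, 0, 0]}, {"delta_pos": [0, 0, 14], "turn": [0, 0, 0]}, {"delta_pos": [0, 0, 0], "turn": [0, 0, 0]}, {"delta_pos": [0, 0, 0], "turn": [0, 0, 0]}, {"delta_pos": [0, 0, 0], "turn": [0, 0, 0]}]'

```text
time_s: 47.32
ee_pos: [441.1, 272.5, 112.7]
tcp_rot: [3.141, 0.0, -1.75]
contact_force: [-0.3, -0.0, -0.4]
finger_gap: 0.502
```

Run:
```python
from h import *
plan([442,272.5,113],[np.pi,0,-1.7515])
i,d=snap("scene","r3")
cv2.imwrite("pics/r3c.png",cv2.resize(i[60:210,240:400][:,:,::-1],None,fx=4,fy=4,interpolation=cv2.INTER_CUBIC))
```

```text
t 47.33 at [441.1 272.5 112.7] rpy [ 3.141  0.    -1.75 ] F [-0.3 -0.  -0.4] gap 0.502
 delta cur frame [-0.2 -0.9 -0.3]  turn [0.0011 0.0002 0.0016]  delta if turned first [-0.2 -0.9 -0.3]
```

View pics/r3c.png

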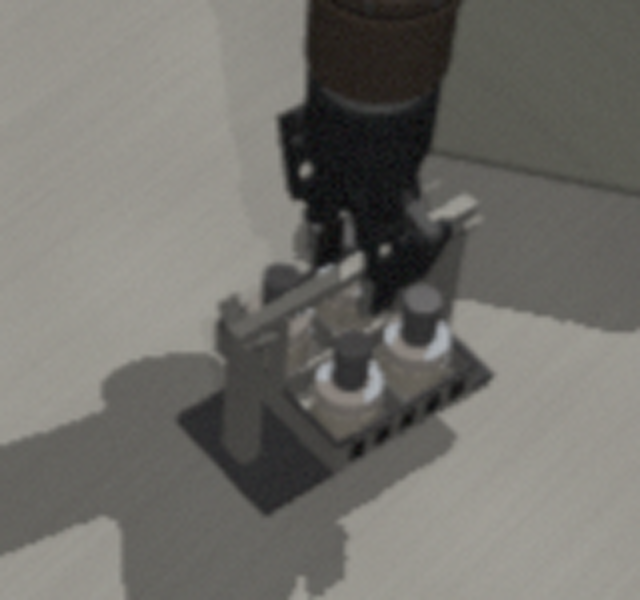

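The fingers are on either side of the bar, between the caps. I'll close firmly and lift slowly.

jog_arm --motion '[{"delta_pos": [0, 0, 0], "turn": [0, 0, 0]}, {"delta_pos": [0, 0, 0], "turn": [0, 0, 0]}, {"delta_pos": [0, 0, 0], "turn": [0, 0, 0]}, {"delta_pos": [0, 0, 0], "turn": [0, 0, 0]}, {"delta_pos": [0, 0, 0], "turn": [0, 0, 0]}, {"delta_pos": [0, 0, 0], "turn": [0, 0, 0]}]' --fingers 1 --squeeze 110

```text
time_s: 48.12
ee_pos: [440.8, 272.2, 112.5]
tcp_rot: [3.14, -0.001, -1.75]
contact_force: [-2.2, -0.3, 5.3]
finger_gap: 0.115
```

jog_arm --motion '[{"delta_pos": [0, 0, -5], "turn": [0, 0, 0]}, {"delta_pos": [0, 0, -8], "turn": [0, 0, 0]}, {"delta_pos": [0, 0, -10], "turn": [0, 0, 0]}, {"delta_pos": [0, 0, -12], "turn": [0, 0, 0]}, {"delta_pos": [0, 0, -12], "turn": [0, 0, 0]}, {"delta_pos": [0, 0, -8], "turn": [0, 0, 0]}, {"delta_pos": [0, 0, 0], "turn": [0, 0, 0]}, {"delta_pos": [0, 0, 0], "turn": [0, 0, 0]}]'

```text
time_s: 49.12
ee_pos: [440.4, 271.9, 166.6]
tcp_rot: [3.139, -0.002, -1.75]
contact_force: [0.3, -0.7, -9.1]
finger_gap: 0.116
```

Run:
```python
from h import *
plan([442,272.5,300],[np.pi,0,-1.7515]);print(arm.get_state()['wrist_torque'])
i,d=snap("scene","r4")
cv2.imwrite("pics/r4c.png",cv2.resize(i[60:210,240:400][:,:,::-1],None,fx=4,fy=4,interpolation=cv2.INTER_CUBIC))
```

```text
t 49.12 at [440.4 271.9 166.6] rpy [ 3.139e+00 -2.000e-03 -1.750e+00] F [ 0.3 -0.7 -9.1] gap 0.116
 delta cur frame [  -0.7   -1.  -133.4]  turn [ 0.0028 -0.0019  0.0012]  delta if turned first [  -0.9   -1.4 -133.4]
[-0.03919373  0.00187791  0.02798536]
```

View pics/r4c.png

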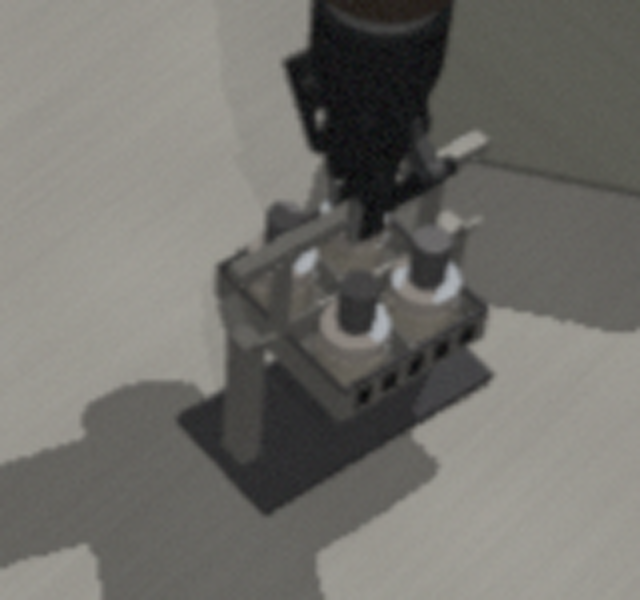

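The basket is up, level, with all the bottles upright and about 9 N of load. I'll lift it higher and re-measure the chest rim and hooks with the lid open.

jog_arm --motion '[{"delta_pos": [0, 0, -15], "turn": [0, 0, 0]}, {"delta_pos": [0, 0, -20], "turn": [0, 0, 0]}, {"delta_pos": [0, 0, -20], "turn": [0, 0, 0]}, {"delta_pos": [0, 0, -20], "turn": [0, 0, 0]}, {"delta_pos": [0, 0, -20], "turn": [0, 0, 0]}, {"delta_pos": [0, 0, -12], "turn": [0, 0, 0]}, {"delta_pos": [0, 0, 0], "turn": [0, 0, 0]}, {"delta_pos": [0, 0, 0], "turn": [0, 0, 0]}]'

```text
time_s: 50.18
ee_pos: [440.5, 271.8, 273.0]
tcp_rot: [3.138, -0.003, -1.75]
contact_force: [1.0, -0.4, -8.2]
finger_gap: 0.113
```

Run:
```python
from h import *
plan([441,-274,270],[np.pi,0,-1.6935])
cy=np.radians(-7.1);e=np.array([np.cos(cy),np.sin(cy)]);f=np.array([-np.sin(cy),np.cos(cy)]);C=np.array([451,-275.5])
for n in("top","scene"):
    i,d=snap(n,"c1"+n);W=cloud(n,d);Z=W[...,2]
    L=np.dstack([(W[...,:2]-C)@e,(W[...,:2]-C)@f,Z])
    m=(Z>135)&(Z<146)&(abs(L[...,0])<105)&(abs(L[...,1])<125)
    P=W[m];r=cv2.minAreaRect(P[:,:2].astype(np.float32));print(n,m.sum(),'rim',r, np.median(Z[m]))
    # rim local coordinates on each side
    for nm,mm in(('left y+',m&(abs(L[...,0])<70)&(L[...,1]>80)),('right y-',m&(abs(L[...,0])<70)&(L[...,1]<-80)),('front',m&(abs(L[...,1])<90)&(L[...,0]<-60)),('back',m&(abs(L[...,1])<90)&(L[...,0]>60))):
        q=L[mm]
        if len(q): 
            ax=1 if 'y' in nm else 0
            print('  ',nm,len(q),np.percentile(q[:,ax],[3,50,97]).round(1), 'slope',np.polyfit(q[:,1-ax],q[:,ax],1).round(4))
    m=((Z>104)&(Z<133)&(abs(L[...,0]+10)<35)&(abs(L[...,1])<100)&(abs(L[...,1])>65))
    for s in(1,-1):
        q=L[m&(np.sign(L[...,1])==s)];print('  hook',s,len(q),np.percentile(q,[2,98],axis=0).round(1) if len(q) else 0)
    a,b,c,d_=(180,320,340,500) if n=="top" else (190,380,70,270)
    cv2.imwrite(f"pics/c1c{n}.png",cv2.resize(i[a:b,c:d_][:,:,::-1],None,fx=3.9,fy=3.9,interpolation=cv2.INTER_CUBIC)[:600])
```

```text
t 50.17 at [440.5 271.8 273. ] rpy [ 3.138e+00 -3.000e-03 -1.750e+00] F [ 1.  -0.4 -8.2] gap 0.113
 delta cur frame [537.  -98.    4.1]  turn [ 0.0036 -0.0025 -0.0568]  delta if turned first [541.7 -67.3   3. ]
top 2235 rim ((454.47119140625, -275.59722900390625), (231.3200225830078, 199.74276733398438), 82.08482360839844) 139.97641344570528
   left y+ 352 [105.4 110.6 115. ] slope [-1.600000e-03  1.104668e+02]
   right y- 407 [-113.6 -108.  -103.4] slope [-2.800000e-03 -1.081392e+02]
   front 480 [-96.1 -90.8 -85.5] slope [ 1.28000e-02 -9.07034e+01]
   back 572 [84.6 90.2 98. ] slope [2.20000e-03 9.06509e+01]
  hook 1 207 [[-30.4  75.7 107.7]
 [ 10.4  99.1 129.9]]
  hook -1 226 [[-30.6 -98.2 106.1]
 [  9.9 -73.7 129.4]]
scene 1831 rim ((452.5686340332031, -276.12738037109375), (229.93795776367188, 192.83013916015625), 82.91886901855469) 139.11161149697062
   left y+ 286 [104.6 108.8 114. ] slope [-1.00000e-04  1.08962e+02]
   right y- 360 [-115.  -110.1 -105.7] slope [-5.000000e-04 -1.101955e+02]
   front 415 [-93.7 -87.8 -83.9] slope [-5.00000e-04 -8.82421e+01]
   back 414 [85.9 91.  96.8] slope [1.10000e-03 9.08396e+01]
  hook 1 185 [[-29.5  74.4 104.9]
 [ 10.3  99.2 128.7]]
  hook -1 212 [[-29.3 -99.4 105.4]
 [ 10.6 -75.5 127.8]]
```

View pics/c1ctop.png

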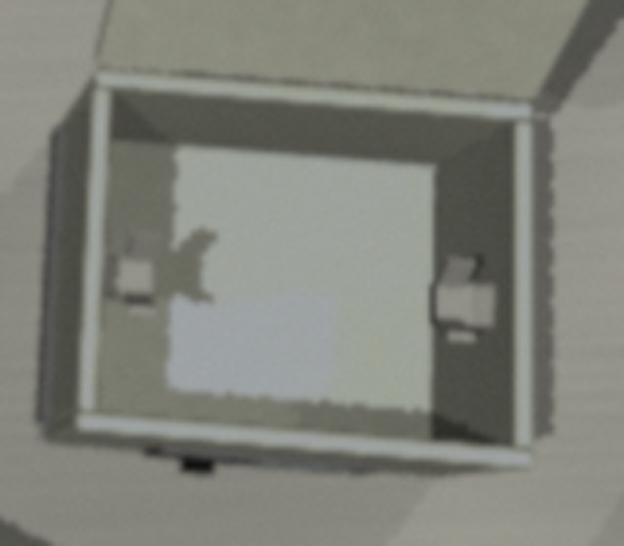

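View pics/c1scene.png

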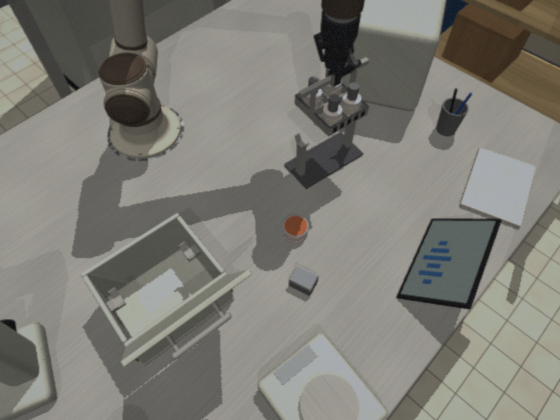

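The rim fit puts the chest centre at (451.4,-275.3) and the hook point at about (441.4,-274). Next I'll check where the bar's middle sits relative to the gripper.

Run:
```python
from h import *
s,p,R=cur();b=np.radians(-10.3);e=np.array([np.cos(b),np.sin(b)]);f=np.array([-np.sin(b),np.cos(b)])
for n in("top","scene"):
    d=np.load(f"c1{n}.npz")['d'];W=cloud(n,d)
    L=np.dstack([(W[...,:2]-p[:2])@e,(W[...,:2]-p[:2])@f,W[...,2]-p[2]])
    m=(abs(L[...,0])<14)&(abs(L[...,1])<115)&(L[...,2]>12)&(L[...,2]<26)
    for a,c in((-115,-45),(45,115)):
        q=L[m&(L[...,1]>a)&(L[...,1]<c)]
        if len(q): print(n,len(q),'y range',np.percentile(q[:,1],[1,99]).round(1),q[:,1].min().round(1),q[:,1].max().round(1),'xmed',np.median(q[:,0]).round(1),'ztop',np.percentile(q[:,2],90).round(1))
```

```text
top 218 y range [-91.4 -45.8] -91.5 -45.2 xmed -0.4 ztop 24.0
scene 147 y range [-93.9 -45.9] -94.4 -45.1 xmed 3.3 ztop 22.0
scene 58 y range [59.4 98.5] 56.3 98.8 xmed 4.3 ztop 21.1
```

The bar's middle is about 2.3 mm to the +y side of the grip, so I'm aiming the tool at (441.1,-276.3) with yaw -1.6935. I'll carry it across smoothly, high and level.

jog_arm --motion '[{"delta_pos": [0, 0, 0], "turn": [0, 0, -0.028]}, {"delta_pos": [0, 0, 0], "turn": [0, 0, -0.029]}, {"delta_pos": [10, -1, 0], "turn": [0, 0, 0]}, {"delta_pos": [20, -2.5, 0], "turn": [0, 0, 0]}, {"delta_pos": [30, -4, 0], "turn": [0, 0, 0]}, {"delta_pos": [35, -4.5, 0], "turn": [0, 0, 0]}, {"delta_pos": [35, -4.5, 0], "turn": [0, 0, 0]}, {"delta_pos": [35, -4.5, 0], "turn": [0, 0, 0]}]'

```text
time_s: 51.28
ee_pos: [441.1, 103.4, 274.4]
tcp_rot: [3.14, -0.001, -1.694]
contact_force: [0.7, -0.0, -8.6]
finger_gap: 0.111
```

jog_arm --motion '[{"delta_pos": [35, -4.5, 0], "turn": [0, 0, 0]}, {"delta_pos": [35, -4.5, 0], "turn": [0, 0, 0]}, {"delta_pos": [35, -4.5, 0], "turn": [0, 0, 0]}, {"delta_pos": [35, -4.5, 0], "turn": [0, 0, 0]}, {"delta_pos": [35, -4.5, 0], "turn": [0, 0, 0]}, {"delta_pos": [35, -4.5, 0], "turn": [0, 0, 0]}, {"delta_pos": [35, -4.5, 0], "turn": [0, 0, 0]}, {"delta_pos": [35, -4.5, 0], "turn": [0, 0, 0]}]'

```text
time_s: 52.28
ee_pos: [442.0, -178.4, 274.7]
tcp_rot: [3.14, -0.001, -1.694]
contact_force: [0.9, -0.2, -8.0]
finger_gap: 0.113
```

jog_arm --motion '[{"delta_pos": [30, -4, 0], "turn": [0, 0, 0]}, {"delta_pos": [25, -3, 0], "turn": [0, 0, 0]}, {"delta_pos": [15, -2, 0], "turn": [0, 0, 0]}, {"delta_pos": [5, -1, 0], "turn": [0, 0, 0]}, {"delta_pos": [0, 0, 0], "turn": [0, 0, 0]}, {"delta_pos": [0, 0, 0], "turn": [0, 0, 0]}, {"delta_pos": [0, 0, 0], "turn": [0, 0, 0]}, {"delta_pos": [0, 0, 0], "turn": [0, 0, 0]}]'

```text
time_s: 53.28
ee_pos: [444.2, -251.6, 274.4]
tcp_rot: [3.14, -0.001, -1.692]
contact_force: [-0.4, 0.0, -7.3]
finger_gap: 0.117
```

Run:
```python
from h import *
plan([441.1,-276.3,273],[np.pi,0,-1.6935])
i,d=snap("scene","c2")
```

```text
t 53.27 at [ 444.2 -251.6  274.4] rpy [ 3.140e+00 -1.000e-03 -1.692e+00] F [-0.4  0.  -7.3] gap 0.117
 delta cur frame [24.9  0.1  1.5]  turn [ 0.002  -0.001   0.0013]  delta if turned first [24.9  0.1  1.4]
```

View pics/c2.png

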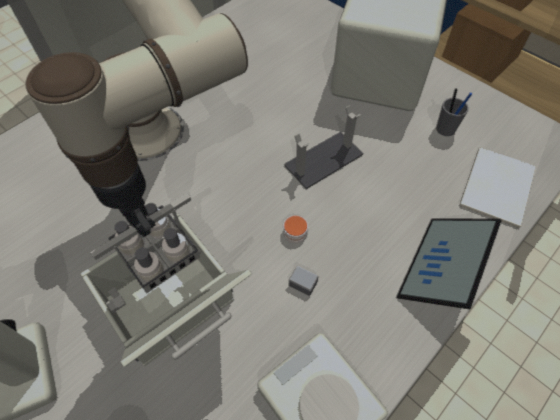

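The basket is above the chest with all four bottles upright and the lid still open. There are 25 mm left to go along tool x.

jog_arm --motion '[{"delta_pos": [12, 0, 0], "turn": [0.002, 0, 0]}, {"delta_pos": [13, 0, 0], "turn": [0, 0, 0]}, {"delta_pos": [0, 0, 15], "turn": [0, 0, 0]}, {"delta_pos": [0, 0, 20], "turn": [0, 0, 0]}, {"delta_pos": [0, 0, 0], "turn": [0, 0, 0]}, {"delta_pos": [0, 0, 0], "turn": [0, 0, 0]}, {"delta_pos": [0, 0, 0], "turn": [0, 0, 0]}, {"delta_pos": [0, 0, 0], "turn": [0, 0, 0]}]'

```text
time_s: 54.32
ee_pos: [441.4, -276.9, 240.1]
tcp_rot: [-3.14, -0.001, -1.693]
contact_force: [-0.0, 0.5, -8.3]
finger_gap: 0.11
```

```bash
cat > barm.py <<'E'
from h import *
def barmeas(tag):
    plan([441.1,-276.3,100.5],[np.pi,0,-1.6935])
    s,p,R=cur();b=np.radians(-7.1);e=np.array([np.cos(b),np.sin(b)]);f=np.array([-np.sin(b),np.cos(b)])
    C=np.array([451.4,-275.3])
    for n in("top","scene"):
        i,d=snap(n,tag+n);W=cloud(n,d)
        L=np.dstack([(W[...,:2]-C)@e,(W[...,:2]-C)@f,W[...,2]-p[2]])
        m=(abs(L[...,0]+10)<14)&(abs(L[...,1])<112)&(L[...,2]>12)&(L[...,2]<27)
        q=L[m]
        for sg in(-1,1):
            k=q[(q[:,1]*sg>45)]
            if len(k)>10: print(n,sg,len(k),'yext',np.sort(k[:,1]*sg)[-4:].round(1)*sg,'xmed',np.median(k[:,0]).round(1),'ztop',np.percentile(k[:,2],90).round(1))
        a,bb,c,d_=(180,320,340,500) if n=="top" else (190,340,70,270)
        cv2.imwrite(f"pics/{tag}c{n}.png",cv2.resize(i[a:bb,c:d_][:,:,::-1],None,fx=3.9,fy=3.9,interpolation=cv2.INTER_CUBIC))
E
python3 -c "
from barm import *
barmeas('c3')"
```

```text
t 54.33 at [ 441.4 -276.9  240.1] rpy [-3.140e+00 -1.000e-03 -1.693e+00] F [-0.   0.5 -8.3] gap 0.11
 delta cur frame [ -0.8   0.6 139.6]  turn [-0.0013 -0.0013  0.0006]  delta if turned first [ -0.6   0.4 139.6]
scene -1 271 yext [-95.2 -95.3 -95.4 -95.7] xmed -6.1 ztop 22.3
scene 1 219 yext [94.8 95.1 95.5 96.1] xmed -6.6 ztop 22.2
```

View pics/c3cscene.png

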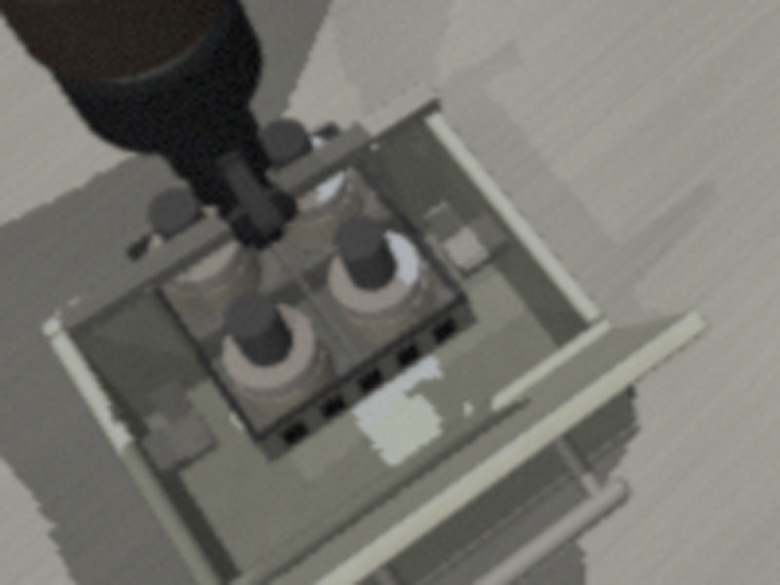

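View pics/c3ctop.png

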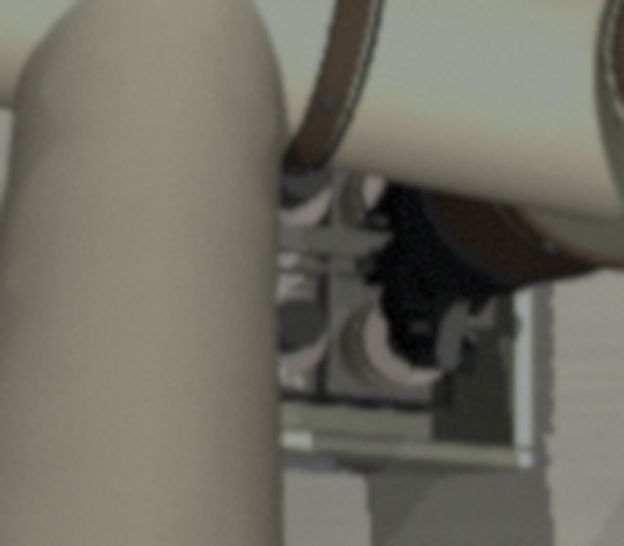

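```bash
python3 -c "
from h import *
for n in('top','scene'):
    W=cloud(n,np.load(f'c3{n}.npz')['d']).reshape(-1,3)
    q=W[(W[:,2]>330)&(W[:,0]>100)&(W[:,0]<900)&(abs(W[:,1])<700)]
    for lo in range(330,900,80):
        k=q[(q[:,2]>lo)&(q[:,2]<lo+80)]
        if len(k): print(n,lo,len(k),k.min(0).round(),k.max(0).round())
"
```

```text
top 330 666 [ 378. -283.  330.] [ 449. -239.  410.]
top 410 526 [ 399. -285.  410.] [ 441. -237.  489.]
top 490 4071 [ 395. -301.  490.] [530. -52. 570.]
top 570 20141 [ 251. -305.  570.] [519. -16. 650.]
top 650 11308 [ 235. -112.  650.] [346. -11. 704.]
scene 330 1230 [ 101. -315.  330.] [506. 123. 410.]
scene 410 1798 [ 437. -319.  410.] [ 486. -239.  490.]
scene 490 8486 [ 386. -323.  490.] [535. -61. 570.]
scene 570 11297 [ 325. -319.  570.] [521. -62. 624.]
```

The bar is centred on the chest in y (±95.6) and at x≈-10 after allowing for the surface seen by the camera. The arm links clear the lid. I'll lower it to just above the hooks.

jog_arm --motion '[{"delta_pos": [-0.5, 0.5, 10], "turn": [0, 0, 0]}, {"delta_pos": [0, 0, 18], "turn": [0, 0, 0]}, {"delta_pos": [0, 0, 20], "turn": [0, 0, 0]}, {"delta_pos": [0, 0, 18], "turn": [0, 0, 0]}, {"delta_pos": [0, 0, 14], "turn": [0, 0, 0]}, {"delta_pos": [0, 0, 0], "turn": [0, 0, 0]}, {"delta_pos": [0, 0, 0], "turn": [0, 0, 0]}, {"delta_pos": [0, 0, 0], "turn": [0, 0, 0]}]'

```text
time_s: 55.42
ee_pos: [441.3, -276.6, 160.3]
tcp_rot: [-3.14, -0.002, -1.693]
contact_force: [0.3, 0.2, -7.9]
finger_gap: 0.111
```

jog_arm --motion '[{"delta_pos": [0, 0, 12], "turn": [0, 0, 0]}, {"delta_pos": [0, 0, 12], "turn": [0, 0, 0]}, {"delta_pos": [0, 0, 8], "turn": [0, 0, 0]}, {"delta_pos": [0, 0, 0], "turn": [0, 0, 0]}, {"delta_pos": [0, 0, 0], "turn": [0, 0, 0]}, {"delta_pos": [0, 0, 0], "turn": [0, 0, 0]}]'

```text
time_s: 56.18
ee_pos: [441.0, -276.6, 127.9]
tcp_rot: [-3.141, -0.001, -1.693]
contact_force: [0.6, 0.3, -7.6]
finger_gap: 0.114
```

```bash
python3 -c "
from barm import *
barmeas('c4')"
```

```text
t 56.17 at [ 441.  -276.6  127.9] rpy [-3.141e+00 -1.000e-03 -1.693e+00] F [ 0.6  0.3 -7.6] gap 0.114
 delta cur frame [-0.3  0.  27.4]  turn [-0.001  -0.0013  0.0006]  delta if turned first [-0.3 -0.  27.4]
top 1 20 yext [50.  50.4 50.4 50.6] xmed -10.6 ztop 23.7
scene -1 230 yext [-110.5 -110.8 -111.  -111.6] xmed -7.1 ztop 22.7
scene 1 186 yext [109.4 109.5 109.7 110.9] xmed -7.4 ztop 22.5
```

View pics/c4cscene.png

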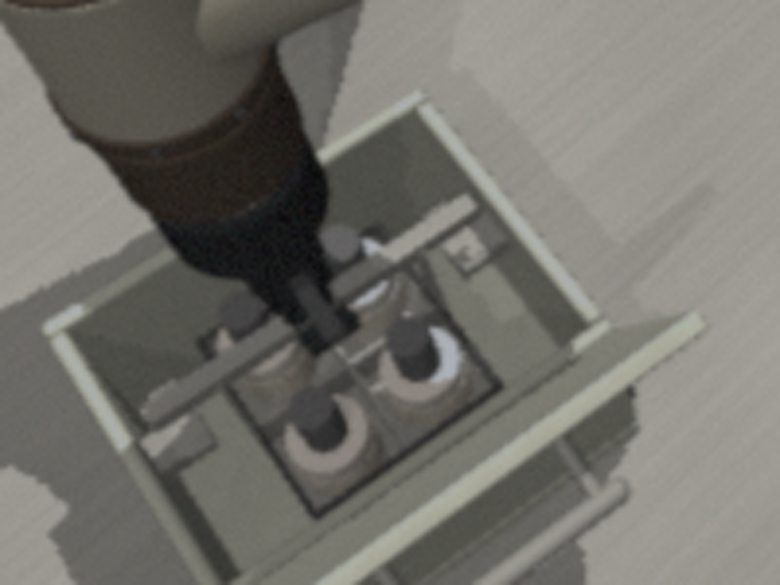

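The bar lies between the side walls just above both hooks ((180,440) and (470,255) in the crop). I'll go down in small steps and watch the force.

jog_arm --motion '[{"delta_pos": [0, 0, 6], "turn": [0, 0, 0]}, {"delta_pos": [0, 0, 6], "turn": [0, 0, 0]}, {"delta_pos": [0, 0, 5], "turn": [0, 0, 0]}, {"delta_pos": [0, 0, 0], "turn": [0, 0, 0]}, {"delta_pos": [0, 0, 0], "turn": [0, 0, 0]}]'

```text
time_s: 56.9
ee_pos: [440.8, -276.6, 110.5]
tcp_rot: [-3.141, -0.001, -1.693]
contact_force: [1.0, 0.5, -7.9]
finger_gap: 0.113
```

jog_arm --motion '[{"delta_pos": [0, 0, 4], "turn": [0, 0, 0]}, {"delta_pos": [0, 0, 3], "turn": [0, 0, 0]}, {"delta_pos": [0, 0, 0], "turn": [0, 0, 0]}, {"delta_pos": [0, 0, 0], "turn": [0, 0, 0]}]'

```text
time_s: 57.4
ee_pos: [440.8, -276.5, 103.5]
tcp_rot: [-3.141, -0.001, -1.693]
contact_force: [0.8, -0.4, -8.3]
finger_gap: 0.114
```

jog_arm --motion '[{"delta_pos": [0, 0, 2], "turn": [0, 0, 0]}, {"delta_pos": [0, 0, 0], "turn": [0, 0, 0]}, {"delta_pos": [0, 0, 0], "turn": [0, 0, 0]}]'

```text
time_s: 57.78
ee_pos: [440.7, -276.5, 101.4]
tcp_rot: [3.142, -0.001, -1.693]
contact_force: [-0.1, 1.0, -8.3]
finger_gap: 0.115
```

jog_arm --motion '[{"delta_pos": [0, 0, 1], "turn": [0, 0, 0]}, {"delta_pos": [0, 0, 0], "turn": [0, 0, 0]}, {"delta_pos": [0, 0, 0], "turn": [0, 0, 0]}]'

```text
time_s: 58.15
ee_pos: [440.8, -276.6, 100.6]
tcp_rot: [-3.141, -0.001, -1.693]
contact_force: [-0.9, 1.0, -6.3]
finger_gap: 0.11
```

jog_arm --motion '[{"delta_pos": [0, 0, 1], "turn": [0, 0, 0]}, {"delta_pos": [0, 0, 0], "turn": [0, 0, 0]}, {"delta_pos": [0, 0, 0], "turn": [0, 0, 0]}]'

```text
time_s: 58.52
ee_pos: [440.8, -276.6, 100.5]
tcp_rot: [-3.141, -0.001, -1.693]
contact_force: [-3.3, 4.0, 5.9]
finger_gap: 0.113
```

Contact came at the expected height (TCP 100.5, bar at 116) and the weight has transferred. I'll release a little and look before withdrawing.

jog_arm --motion '[{"delta_pos": [0, 0, 0], "turn": [0, 0, 0]}, {"delta_pos": [0, 0, 0], "turn": [0, 0, 0]}, {"delta_pos": [0, 0, 0], "turn": [0, 0, 0]}, {"delta_pos": [0, 0, 0], "turn": [0, 0, 0]}]' --fingers 0.4 --squeeze 40

```text
time_s: 59.02
ee_pos: [440.9, -276.6, 99.4]
tcp_rot: [-3.141, -0.001, -1.693]
contact_force: [0.2, -0.5, -0.4]
finger_gap: 0.299
```

```bash
python3 -c "
from barm import *
barmeas('c5')"
```

```text
t 59.02 at [ 440.9 -276.6   99.4] rpy [-3.141e+00 -1.000e-03 -1.693e+00] F [ 0.2 -0.5 -0.4] gap 0.299
 delta cur frame [-0.4 -0.2 -1.1]  turn [-0.0004 -0.0012  0.0005]  delta if turned first [-0.4 -0.2 -1.1]
top -1 17 yext [-104.5 -104.6 -105.3 -105.6] xmed -21.7 ztop 22.0
top 1 20 yext [49.8 49.8 49.9 50.3] xmed -10.8 ztop 24.6
scene -1 245 yext [-105.7 -105.7 -105.8 -105.9] xmed -8.0 ztop 23.6
scene 1 212 yext [104.4 104.4 104.5 104.7] xmed -7.9 ztop 23.5
```

View pics/c5cscene.png

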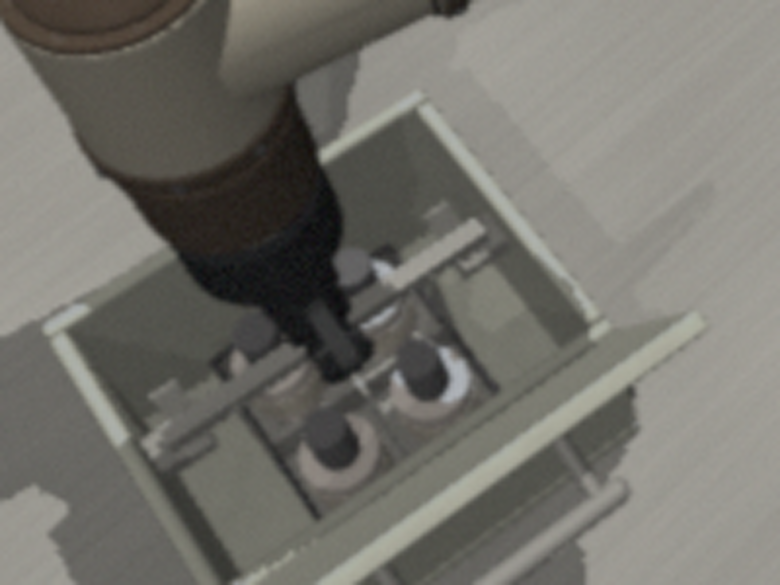

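The bar sits inside both U hooks, with upturned tips on each side at (170,400) and (440,215). I'll withdraw straight up and then move away.

jog_arm --motion '[{"delta_pos": [0, 0, -5], "turn": [0, 0, 0]}, {"delta_pos": [0, 0, -10], "turn": [0, 0, 0]}, {"delta_pos": [0, 0, -20], "turn": [0, 0, 0]}, {"delta_pos": [0, 0, -40], "turn": [0, 0, 0]}, {"delta_pos": [0, 0, -50], "turn": [0, 0, 0]}, {"delta_pos": [0, 0, -50], "turn": [0, 0, 0]}, {"delta_pos": [0, 0, -40], "turn": [0, 0, 0]}, {"delta_pos": [0, 0, 0], "turn": [0, 0, 0]}]'

```text
time_s: 60.12
ee_pos: [442.0, -276.9, 319.2]
tcp_rot: [-3.132, -0.003, -1.693]
contact_force: [0.0, -0.2, -0.5]
finger_gap: 0.298
```

jog_arm --motion '[{"delta_pos": [-50, 0, 0], "turn": [0, 0, 0]}, {"delta_pos": [-50, 0, 0], "turn": [0, 0, 0]}, {"delta_pos": [-50, 0, 0], "turn": [0, 0, 0]}, {"delta_pos": [-50, 0, 0], "turn": [0, 0, 0]}, {"delta_pos": [-50, 0, 0], "turn": [0, 0, 0]}, {"delta_pos": [-50, 0, 0], "turn": [0, 0, 0]}, {"delta_pos": [0, 0, 0], "turn": [0, 0, 0]}, {"delta_pos": [0, 0, 0], "turn": [0, 0, 0]}]'

```text
time_s: 61.12
ee_pos: [476.7, 21.4, 313.6]
tcp_rot: [3.14, -0.002, -1.693]
contact_force: [0.4, -1.0, -0.6]
finger_gap: 0.3
```

Run:
```python
from h import *
C=np.array([451.4,-275.3]);b=np.radians(-7.1);e=np.array([np.cos(b),np.sin(b)]);f=np.array([-np.sin(b),np.cos(b)])
s,p,R=cur();print(s['time_s'],p.round(1),s['contact_force'].round(1))
for n in("top","scene"):
    i,d=snap(n,"f1"+n);W=cloud(n,d)
    L=np.dstack([(W[...,:2]-C)@e,(W[...,:2]-C)@f,W[...,2]])
    m=(abs(L[...,0]+10)<7)&(abs(L[...,1])<70)&(L[...,2]>112)&(L[...,2]<130)
    q=L[m]
    if len(q): print(n,'bar top z: y<-30',np.median(q[q[:,1]<-30][:,2]).round(1),'y>30',np.median(q[q[:,1]>30][:,2]).round(1))
    m=((abs(L[...,0]+10)<65)&(abs(L[...,0]+10)>14)&(abs(L[...,1])<60)&(L[...,2]>86)&(L[...,2]<108)).astype(np.uint8)
    k,lb,st,_=cv2.connectedComponentsWithStats(m)
    for j in range(1,k):
        if st[j,4]>20: print('  cap',st[j,4],L[lb==j].mean(0).round(1),'top',np.percentile(L[lb==j][:,2],95).round(1))
    a,bb,c,d_=(130,320,340,500) if n=="top" else (190,380,70,270)
    cv2.imwrite(f"pics/f1c{n}.png",cv2.resize(i[a:bb,c:d_][:,:,::-1],None,fx=3.1,fy=3.1,interpolation=cv2.INTER_CUBIC))
```

```text
61.125 [476.7  21.4 313.6] [ 0.4 -1.  -0.6]
top bar top z: y<-30 122.8 y>30 122.0
  cap 119 [22.5 31.4 99.1] top 104.1
  cap 120 [ 25.2 -26.7  99. ] top 102.8
  cap 116 [-46.5  31.3  99.4] top 103.4
  cap 119 [-45.3 -28.   99.7] top 103.8
scene bar top z: y<-30 121.1 y>30 121.0
  cap 113 [-43.3  28.9  98. ] top 101.6
  cap 120 [-42.2 -30.8  98. ] top 101.5
  cap 126 [26.4 29.4 97.9] top 101.8
  cap 134 [ 29.1 -29.   97.7] top 101.5
```

View pics/f1ctop.png

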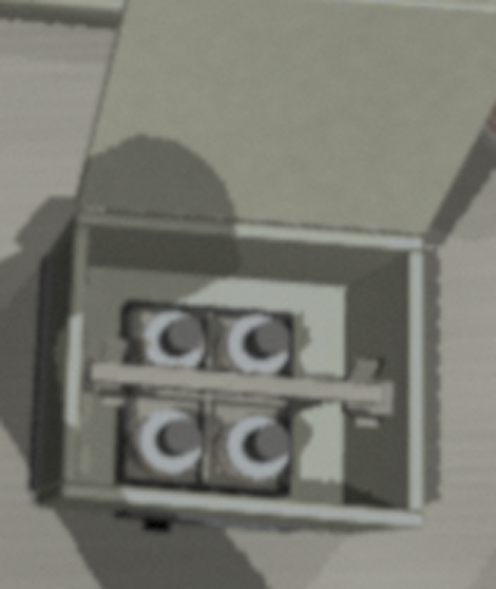

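View pics/f1scene.png

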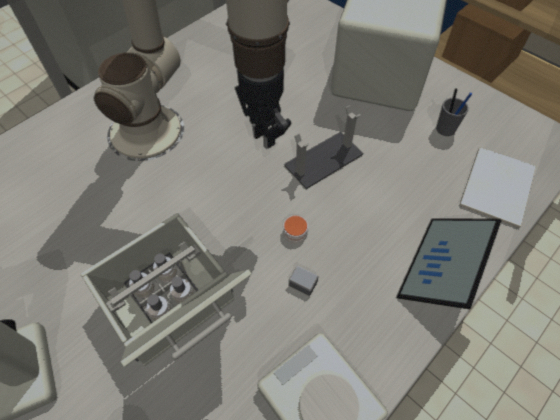

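View pics/f1cscene.png

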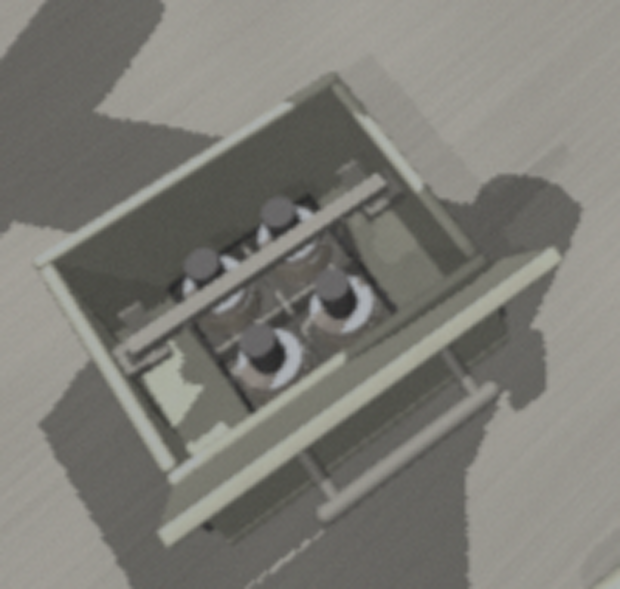

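The bar lies level in both hooks, with its top at z 121–122 on both sides. All four caps are at equal height in their own compartments, the lid is open, and the dishes and tip box are in place. Handing in.

```bash
python3 -c "
from bench import arm
print(arm.hand_in())"
```

```text
the job is handed in; nothing more can be done
None
```

The job is done and handed in at about 61 s of the 210 s allowed; no verdict came back. I opened the lid onto its stop and stood all four bottles in their own compartments. I then carried the basket by its bar, level and off the bench, and hung it on the two chest hooks.

- **Last checks:** both cameras show the bar level in both hooks, with its top at about 121–123 mm. All four caps are at the same height, one per compartment, and the lid is still open. The dishes and tip box look unmoved, and the gripper is clear with no contact force.
- **Basket tipped briefly:** it leaned about 5° on the stand while only the two near-side bottles were in it. It levelled when the third bottle went in.
- **Camera disagreement:** the two cameras differed by about 1–3 mm, mostly along x. The bar touched down at the expected height.
- **Forces:** the highest contact force in the end-of-call readings was about 12 N.
- **Refused move:** one early move command was refused for a missing field and resent; it had no effect on the scene.

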